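# Set the marking jig for a pencil box and register the box in it

## Robot

A 7-joint arm with a two-finger parallel gripper is mounted at the origin on a cart in front of the work surface, level with it; the furniture and walls round the work are solid. World frame = base frame: x ahead of the robot, y to its left, z up, the work surface at z = 0. Lengths are in mm, angles in rad, forces in N, time in s.
With the tool pointing down it reaches from about 400 to 875 mm from the base axis. Payload 4.4 kg.
Tool frame: the origin (TCP) lies midway between the tips of the shut fingers; the grasp point (between the pads) lies 19 mm behind it; z points along the fingers, y is the line along which they close (so a half turn about z gives the same grasp; the last joint's range is limited). The gripper opens to 85 mm and grips with 20 to 120 N. Pads are 22 mm wide; open, the fingers measure 114 mm over their backs; the gripper's body (76 mm by 85 mm) begins 54 mm behind the grasp point. The pads swing forward as they close: fully open they stand 13 mm farther back than shut.
Start: joints at [1.259, 0.628, 0.038, 1.517, -0.027, 0.996, -0.02], TCP at [158.195, -630.47, 198.913] pointing down, gripper open.
Joint ranges: [-3.06, 3.06], [-0.37, 2.12], [-1.25, 1.32], [0.18, 2.47], [-1.1, 4.24], [0.23, 1.98], [-2.94, 2.94]. Speed limits (rad/s): [2.57, 2.57, 3.14, 3.14, 3.14, 3.14, 3.14].

## Interface

Orientations are given as [roll, pitch, yaw] about the fixed x, y, z axes, in that order (R = Rz(yaw) Ry(pitch) Rx(roll)).
In Python, from cell import readout, optics, order gives the robot as it stands.
- The arm moves only by the shell command python3 -m jog 'ROWS'. ROWS is a JSON object of lists of equal length, an entry for each row: "claw": the opening, from 0 (shut) to 1 (fully open); "xyz": the shift along the tool's x, y, z each as a share of 0.1 m, from -1 to 1, a list of three; "twist": the turn, a rotation vector about the tool's x, y, z each as a share of 180 degrees, from -1 to 1, a list of three. A call has 1 to 12 rows; each row shifts and turns the commanded pose from where the row before left it, along the tool's axes as they then stand; what a row does not reach is not made up. A row lasts 1/8 s, in which the tool goes at most 62.5 mm and 10.7 degrees, less where a joint would pass 70% of its speed; a pose out of reach is approached as far as the arm can. A call with a number of a shift or a turn outside -1 to 1 is refused whole. A call with a gripper value outside its range is refused whole. The fingers move at their own pace and stop on an object; the grip force is fixed at half the most. Time passes only in rows, so rows that do not move let the fingers close. It gives the time, the measured TCP pose, the force, the opening and the grip force at its end, in the units of the state.
- readout.read_state(): the state, without advancing time (a new reading comes with each control period).
- optics.get_image(name): name is "scene" or "top" or "wrist"; returns a dict with "color" (420x560x3 uint8, red, green, blue), "fovy" (degrees; the focal length in pixels is half the picture's height over the tangent of half this angle, whatever the lens; pixels are square), "cx", "cy" (the principal point, pixels), "view" (4x4, takes a point from world to camera coordinates). Camera axes: x right, y up, looking along -z (the intrinsics and any distortion apply to the point x, -y, -z); pixel columns grow to the right and rows downward; lengths in mm; the calibration is good to about 2 mm. A picture is of the moment at which its call begins. There is no depth.
- order.finish_job(): hands the job in; it is judged then, once.
Trained networks look in the newest picture that a camera, given by its name, has taken for a name from the list of things; names that differ only in an ending like _2 or _b are one class to them, and where a whole thing is asked for, a point or a joint stands for the part that bears it (a point fixed in the world has none). Each returns a list of dicts, best first, with "score" (0 to 1); they miss things now and then, are a little off and sometimes report something else, mostly with a low value. They report only what shows in the picture. A call takes as long as a camera call.
- optics.boxes_of(camera, label): "rect" ([left, top, width, height] in pixels, round what is visible of it).
The state is a dict: "clock": time; "qpos": joint angles; "qd": joint speeds; "tau": joint torques, N m; "eef_pos": TCP position; "tool_rot": TCP orientation; "force": force on the tool from outside, world axes, zero at the start; "torque": the same for the moment, N m; "width": finger opening in mm; "gripper_force": force on a finger pad.
Only numpy, scipy, OpenCV 4.12 (cv2) and the standard library are available. Lean on these libraries where they do the work, as an engineer would, in place of code of your own. Each camera call takes 0.05 s, during which the arm holds its last target. There are 200 camera calls.

## Task

The marking jig's orange stop is still set for short pieces: lift the stop block out of its pocket, turn it half a turn so that the rib comes to the outer (left) end, and seat it fully home again. Then take the wooden pencil box from its sloping easel, lay it flat in the jig and push it gently until its long side is flush against the fence and its end is up against the rib; let go and leave the other goods where they are.

Things in the scene. Friction and masses are not known exactly. Their poses are not given: they have to be found in the camera images.
- jig: Marking jig, fixed to the table: plywood base 18 mm thick, x from -76 to +52 mm, y from -115 to +152 mm. Origin: underside of the base, below the place of the registered box's centre; x points away from the robot across the jig, y to the left along the fence, z up
- fence: Wooden fence fixed on the jig, with a steel scale on top. Origin: foot of the middle of its near face (jig x = +31, y = -33, z = 18 mm); axes as the jig's. 150 mm long (jig y -108 to +42 mm), 14 mm thick, 20 mm high above the base. A brass stencil frame stands on it, tipped back away from the robot (jig y -111 to +1 mm; from x = 44, z = 42 mm up to x = 67, z = 96 mm)
- nest (a point): On the base's upper face (18 mm above the table): where the middle of the pencil box's underside comes when the box is against fence and rib; axes as the jig's. The fence face is 31 mm towards +x from here
- pocket (a point): Middle of the stop block's pocket, at the height of the base's upper face, at x = -6 mm, y = +83 mm in the jig; axes as the jig's. The pocket is a rectangular recess 63 mm (x) by 93 mm (y), 12.5 mm deep, its rim chamfered 2 mm
- stop_block: Loose reversible stop block, about 140 g: black plate 60 (x) by 90 (y) by 10.5 mm, 1.5 mm play all round in the pocket, with an orange rib off its middle. Origin: middle of the underside, z up. Seated: origin 5.5 mm above the table, plate top 2 mm below the base's surface. At the start its axes agree with the jig's and the rib is inner (short pieces); after the half turn outer (long pieces)
- rib (a point): Middle of the top of the orange rib, at x = 0, y = -27, z = 40.5 mm in the stop block; axes as the stop block's. Rib: 14 mm thick (y), 56 mm long (x), 30 mm high above the plate; grip it across its thickness. It stands 27 mm to jig -y of the pocket's middle at the start, 27 mm to jig +y after the half turn; the box's end then stops against the face that looks to jig -y
- pencil_box: Wooden pencil box with a closed lid (fixed here), about 230 g, 62 mm (its x) by 205 mm (its y, from -103 to +102 mm) by 42 mm high (z). Origin: middle of the underside. Either end may face the rib. Grip it across its 62 mm
- easel: Sloping wooden display easel, fixed: origin on the table below its middle, x up the slope (away from the robot), y to its left. Its board, 74 mm wide, rises towards +x at 36 degrees from the level, with a low ledge (up to 13 mm above the board) across the foot. The box lies on the board lengthwise up the slope, its upper end overhanging the board's top
- easel_seat (a point): Point on the board's upper surface below the middle of the box at the start, 73 mm above the table (within 5 mm across); axes as the easel's. Between easel and jig stands a wire rack with upright workbooks, fixed, 210 mm high (world x 0.38 to 0.69, y -0.09 to 0.22 m): carry things over it. Behind the jig, from world x = 0.53 m, a bin of upright prints
- gold_cup: Small gilt pot, 67 mm across, 58 mm high, loose bystander; origin at the middle of its underside
- putty_tub: Green lidded putty tub, 78 mm across, 42 mm high, loose bystander; origin at the middle of its underside
- card_deck: Card deck in a blue tuck box, 66 x 98 x 30 mm, loose bystander; origin at the middle of its underside

How it is judged (in metres and radians):
On the way, in this order (a step that is already met when the one before it is completed fails the run):
1. the stop block is lifted clear of its pocket (z of stop_block in the frame of jig above 0.02 m), for 0.1 s.
2. the stop block is back in its pocket, turned half round, fully home and let go (y of rib in the frame of pocket between 0.0235 and 0.0305 m and x of rib in the frame of pocket between -0.004 and 0.004 m and z of stop_block in the frame of jig below 0.0072 m and angle between stop_block's own z axis and vertical below 0.03 rad and contact force between the fingers and stop_block below 0.3 N), for 0.2 s.
3. the pencil box lies flat in the jig (z of pencil_box in the frame of nest below 0.004 m and angle between pencil_box's own z axis and vertical below 0.04 rad and horizontal distance between pencil_box and nest below 0.1 m), for 0.1 s.
At the end, for the whole second after the job is handed in: Stop block fully home in its pocket (within 1.7 mm), rib at the outer end; pencil box flat and upright on the base, long side against the fence and end against the rib (gaps under about 2 mm, square within 1.5 degrees); both at rest and let go (y of rib in the frame of pocket between 0.0235 and 0.0305 m and x of rib in the frame of pocket between -0.004 and 0.004 m and z of stop_block in the frame of jig below 0.0072 m and angle between each of stop_block, pencil_box's own z axis and vertical below 0.03 rad and x of pencil_box in the frame of nest between -0.0022 and 0.003 m and y of pencil_box in the frame of rib between 0.105 and 0.1122 m and z of pencil_box in the frame of nest below 0.003 m and angle between the y axis of pencil_box and the y axis of nest, either way round below 0.026 rad and linear speed of each of pencil_box, stop_block below 0.01 m/s); the robot touches nothing.
It fails at once if the pencil box is rammed against the fence or the stop (over 45 N) (contact force between pencil_box and fence above 45 N or contact force between pencil_box and stop_block above 45 N).
It fails at once if another article on the table is shifted by more than 15 mm (distance of any of gold_cup, putty_tub, card_deck from where it was at the start of the episode above 0.015 m).
It also fails if it takes over 72 s, if anything falls off the work surface, if the arm or the gripper's body presses on something with over 40 N, if the wrist force passes 120 N, or if a joint passes its speed limit or range.

## Working session

There is one attempt and no reset: what is moved stays moved. The work goes in short steps, Python scripts to look and compute and a shell command to move; the robot and the scene stay as the last step left them, time stands still between calls to the robot, and variables do not carry over. Pictures are saved under pics/ and viewed, at most 10 in all, crops included, and the job is handed in when it is done.

```bash
ls; mkdir -p pics
python3 - <<'E'
from cell import readout, optics, order
import cv2,numpy as np
s=readout.read_state();print(s)
for n in ("scene","top"):
    im=optics.get_image(n);print(n,im["fovy"],im["cx"],im["cy"],np.round(im["view"],4).tolist(),[k for k in im])
    cv2.imwrite(f"pics/{n}0.png",im["color"][:,:,::-1])
    for l in ["jig","fence","stop_block","rib","pencil_box","easel","gold_cup","putty_tub","card_deck"]:
        try: print(l,[(np.round(b["rect"]).tolist(),round(b["score"],2)) for b in optics.boxes_of(n,l)[:2]])
        except Exception as e: print(l,e)
E
```

```text
pics
{'clock': 0.0, 'qpos': array([ 1.25920555,  0.62936055,  0.03840479,  1.51840767, -0.02698488,
        0.99628915, -0.02002099]), 'qd': array([ 0.00018365, -0.00019248, -0.00042572,  0.00082726,  0.00151589,
       -0.00068072, -0.00084714]), 'tau': array([-2.08286849e-06, -5.63407159e+01,  1.22652333e+00, -1.93449032e+01,
        1.11151597e-02,  1.05206994e-02,  1.52345046e-05]), 'eef_pos': array([ 158.03087168, -629.76554168,  197.96644628]), 'tool_rot': array([-3.13964498e+00,  1.81775213e-05,  2.45807188e-01]), 'force': array([ 0.20854739, -0.30954165, -0.32937838]), 'torque': array([-0.04159246,  0.01583473,  0.03121434]), 'gripper_force': 0.0, 'width': 85.43879412537284}
scene 44.80063978331198 279.1679207343589 207.481632013902 [[-0.6436, -0.7654, 0.0036, 244.9475], [0.3336, -0.2762, 0.9014, -237.6049], [-0.6889, 0.5813, 0.433, -1328.1611], [0.0, 0.0, 0.0, 1.0]] ['color', 'fovy', 'cx', 'cy', 'view']
jig [([292.0, 173.0, 60.0, 55.0], 0.79)]
fence [([322.0, 171.0, 25.0, 33.0], 0.78)]
stop_block [([308.0, 201.0, 26.0, 17.0], 0.69)]
rib [([305.0, 198.0, 25.0, 23.0], 0.78), ([138.0, 242.0, 58.0, 37.0], 0.56)]
pencil_box [([125.0, 214.0, 75.0, 54.0], 0.67), ([297.0, 172.0, 51.0, 54.0], 0.3)]
easel [([139.0, 243.0, 56.0, 33.0], 0.6)]
gold_cup []
putty_tub []
card_deck []
top 46.81331839900523 274.1760658016958 204.8543429486104 [[0.1132, -0.9936, 0.0038, -119.5502], [0.9693, 0.1113, 0.2191, -472.7105], [-0.2181, -0.0211, 0.9757, -1662.4054], [0.0, 0.0, 0.0, 1.0]] ['color', 'fovy', 'cx', 'cy', 'view']
jig [([297.0, 201.0, 84.0, 48.0], 0.62)]
fence [([334.0, 200.0, 43.0, 23.0], 0.91)]
stop_block [([304.0, 215.0, 25.0, 18.0], 0.93)]
rib [([301.0, 219.0, 36.0, 17.0], 0.76)]
pencil_box [([133.0, 162.0, 50.0, 57.0], 0.93), ([304.0, 215.0, 33.0, 18.0], 0.51)]
easel []
gold_cup [([362.0, 184.0, 20.0, 21.0], 0.52)]
putty_tub [([390.0, 214.0, 21.0, 25.0], 0.87)]
card_deck [([398.0, 245.0, 29.0, 22.0], 0.6)]
```

Run:
```python
import cv2,numpy as np
a=cv2.imread("pics/scene0.png");b=cv2.imread("pics/top0.png")
c=np.vstack([np.hstack([cv2.resize(a,(400,300)),cv2.resize(b,(400,300))]),cv2.resize(b[140:290,100:500],(800,300),interpolation=cv2.INTER_CUBIC)])
cv2.imwrite("pics/a.png",c)
```

```text
(no output)
```

View pics/a.png

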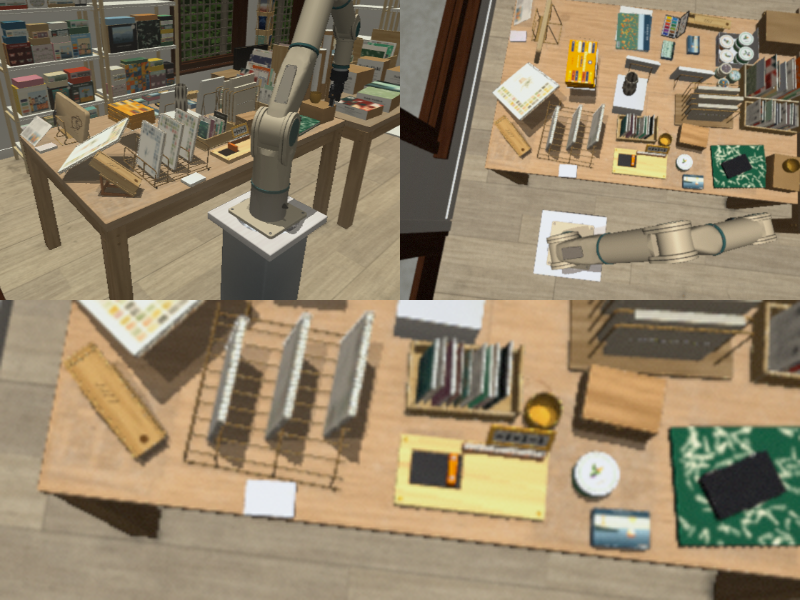

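```bash
cat > h.py <<'E'
from cell import readout, optics, order
import cv2,numpy as np
from scipy.spatial.transform import Rotation as R
from scipy.optimize import least_squares
def K(im):
    f=210/np.tan(np.radians(im["fovy"])/2); return f,im["cx"],im["cy"]
def ray(im,uv,z):
    f,cx,cy=K(im);V=np.array(im["view"]);uv=np.atleast_2d(np.array(uv,float))
    d=np.c_[(uv[:,0]-cx)/f,-(uv[:,1]-cy)/f,-np.ones(len(uv))]@V[:3,:3]
    c=-V[:3,:3].T@V[:3,3]
    return c+d*((z-c[2])/d[:,2])[:,None]
def proj(im,P):
    f,cx,cy=K(im);V=np.array(im["view"]);p=np.atleast_2d(P)@V[:3,:3].T+V[:3,3]
    return np.c_[cx+f*p[:,0]/-p[:,2],cy-f*p[:,1]/-p[:,2]]
def snap(cam,name=None):
    im=optics.get_image(cam)
    if name: cv2.imwrite(f"pics/{name}.png",im["color"][:,:,::-1])
    return im
def box(a,b): return np.array([[x,y,z] for x in a[0:2] for y in b[0:2] for z in (a[2],b[2])]) 
def RT(s): return R.from_euler('xyz',s["tool_rot"])
def togo(xyz,rot=None):
    """shift in the tool frame (mm) and rotvec (deg) from now"""
    s=readout.read_state();r=RT(s)
    d=r.inv().apply(np.array(xyz)-s["eef_pos"])
    w=(r.inv()*R.from_euler('xyz',rot)).as_rotvec() if rot is not None else np.zeros(3)
    return np.round(d/100,3),np.round(w/np.pi,4)
E
python3 - <<'E'
from h import *
im=snap("top");c=im["color"]
hsv=cv2.cvtColor(c,cv2.COLOR_RGB2HSV)
m=cv2.inRange(hsv,(22,90,120),(34,255,255));sub=np.zeros_like(m);sub[195:260,285:390]=m[195:260,285:390]
n,l,st,_=cv2.connectedComponentsWithStats(sub);k=1+np.argmax(st[1:,4]);print(st[k])
ys,xs=np.where(l==k)
P=ray(im,np.c_[xs,ys],18)
print(np.round(cv2.minAreaRect(P[:,:2].astype(np.float32)),2) if 0 else cv2.minAreaRect(P[:,:2].astype(np.float32)))
hu=cv2.convexHull(np.c_[xs,ys]);ap=cv2.approxPolyDP(hu,3,True)[:,0];print(ap.tolist(),np.round(ray(im,ap,18)).tolist())
m=cv2.inRange(hsv,(3,150,120),(19,255,255));m[:, :315]=0;m[:,332:]=0;m[:210]=0;m[240:]=0
ys,xs=np.where(m>0);print(len(xs),xs.min(),xs.max(),ys.min(),ys.max(),ray(im,[[xs.mean(),ys.mean()]],40))
# pencil box: top-view hull
m=cv2.inRange(hsv,(10,80,90),(22,255,255));
for b in ("gold_cup","putty_tub","card_deck","pencil_box"):
    r=optics.boxes_of("top",b)
    if r: x,y,w,h=r[0]["rect"];print(b,r[0],np.round(ray(im,[[x+w/2,y+h/2]],30)))
# TCP reprojection check
print(proj(im,readout.read_state()["eef_pos"]))
cv2.imwrite("pics/t1.png",cv2.resize(c[150:270,100:200][:,:,::-1],(500,600),interpolation=cv2.INTER_CUBIC))
E
```

```text
[ 297  207   77   43 1641]
((431.57757568359375, -291.19036865234375), (128.94503784179688, 268.66998291015625), 0.13625094294548035)
[[373, 222], [371, 249], [297, 241], [301, 207]] [[469.0, -423.0, 18.0], [371.0, -423.0, 18.0], [370.0, -160.0, 18.0], [494.0, -161.0, 18.0]]
65 323 328 216 231 [[ 438.9629333  -253.54659828   40.        ]]
gold_cup {'rect': [360.0, 186.4, 23.1, 19.1], 'score': 0.53} [[ 561. -409.   30.]]
putty_tub {'rect': [389.2, 215.5, 19.0, 24.0], 'score': 0.91} [[ 457. -513.   30.]]
card_deck {'rect': [394.7, 246.2, 32.9, 21.2], 'score': 0.92} [[ 358. -562.   30.]]
pencil_box {'rect': [130.2, 164.4, 50.6, 54.1], 'score': 0.73} [[489. 366.  30.]]
[[445.34594945 317.53218397]]
```

View pics/t1.png

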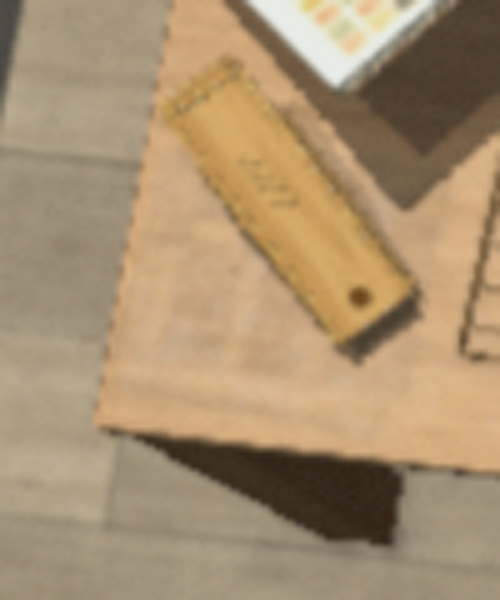

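Run:
```python
from h import *
print(togo([438,-254,230],[np.pi,0,0]))
im=snap("top");c=im["color"];sc=snap("scene")
V=np.array(im["view"]);print(-V[:3,:3].T@V[:3,3])
# fit the pencil box on the easel to the top silhouette
uv=np.array([[133,171],[148,162.4],[183,208],[169,219]],float)
hsv=cv2.cvtColor(c,cv2.COLOR_RGB2HSV)
def corners(p):
    r=R.from_euler('ZY',[p[2],-np.radians(36)])
    b=np.array([[x,y,z] for x in(-1,1) for y in(-1,1) for z in(0,1)])*[102.5,31,42]
    return r.apply(b)+[p[0],p[1],73]
f=lambda p:(proj(im,corners(p)[[5+2,5,1,3]] if 0 else corners(p)[[7,5,1,3]])-uv).ravel()
for order_ in ([7,5,1,3],):
  s=least_squares(lambda p:(proj(im,corners(p)[order_])-uv).ravel(),[480,370,0.6]);print(s.x,s.cost,np.round(s.fun,1))
for cam,I in(("top",im),("scene",sc)):
    q=proj(I,corners(s.x));print(cam,np.round(q.min(0)),np.round(q.max(0)),optics.boxes_of(cam,"pencil_box")[:1])
```

```text
(array([ 3.63 , -2.971, -0.311]), array([ 0.    , -0.    ,  0.0782]))
[ 109.15566177 -101.28311024 1726.02603361]
[493.35603238 350.88185839   0.75600073] 1.656837872232169 [ 0.   1.3  0.5 -0.7 -0.   0.  -0.6 -0.7]
top [132. 159.] [183. 218.] [{'rect': [133.6, 161.8, 47.4, 56.2], 'score': 0.63}]
scene [122. 208.] [199. 271.] [{'rect': [124.9, 213.0, 74.2, 54.9], 'score': 0.74}]
```

```bash
python3 -m jog '{"claw":[1,1,1,1,1,1,1,1,1,1,1],"xyz":[[0,0,-0.3],[0.41,-0.33,0],[0.41,-0.33,0],[0.41,-0.33,0],[0.41,-0.33,0],[0.41,-0.33,0],[0.41,-0.33,0],[0.41,-0.33,0],[0.41,-0.33,0],[0.35,-0.33,0],[0,0,0]],"twist":[[0,0,0],[0,0,0],[0,0,0],[0,0,0],[0,0,0],[0,0,0],[0,0,0],[0,0,0],[0,0,0],[0,0,0.04],[0,0,0.038]]}'
python3 - <<'E'
from h import *
print(togo([438,-254,230],[np.pi,0,0]),readout.read_state()["qpos"])
im=snap("wrist","w0");print(im["fovy"],im["cx"],im["cy"])
jo=np.array([443.6,-309.7,0])
for l in ("rib","stop_block","fence","jig"): print(l,optics.boxes_of("wrist",l)[:2])
print(proj(im,np.array([[-6+a,56+b,46-4.5] for a,b in((-28,-7),(28,-7),(28,7),(-28,7))]+[[-6,83,18]])+jo).round())
E
```

```text
clock: 2.82
eef_pos: [440.8, -249.6, 229.1]
tool_rot: [-3.14, -0.002, 0.005]
force: [-1.3, -0.8, 0.4]
width: 85.6
gripper_force: 0.0
(array([-0.028,  0.043, -0.01 ]), array([-0.0006, -0.0005,  0.0015])) [ 0.43367204  0.3862983   0.03891688  1.87398139 -0.02220608  0.88107971
 -1.08220724]
60.92395515532148 280.63321203205817 210.57308585126847
rib [{'rect': [223.3, 150.7, 82.6, 60.7], 'score': 0.9}, {'rect': [302.0, 107.2, 188.1, 40.9], 'score': 0.27}]
stop_block [{'rect': [219.7, 151.4, 85.0, 54.8], 'score': 0.74}, {'rect': [482.2, 122.8, 77.0, 79.1], 'score': 0.15}]
fence [{'rect': [303.9, 107.5, 185.9, 38.5], 'score': 0.58}, {'rect': [222.1, 153.3, 83.2, 57.6], 'score': 0.4}]
jig [{'rect': [201.8, 104.6, 289.3, 134.6], 'score': 0.64}]
[[290. 210.]
 [291. 157.]
 [277. 157.]
 [277. 210.]
 [259. 180.]]
```

View pics/w0.png

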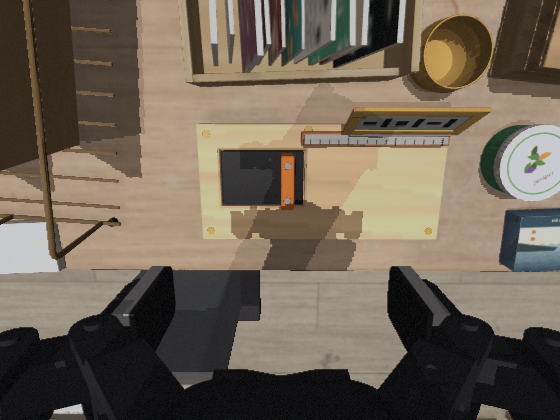

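```bash
cat >> h.py <<'E'
def orange(im,roi=None):
    hsv=cv2.cvtColor(im["color"],cv2.COLOR_RGB2HSV);m=cv2.inRange(hsv,(4,170,110),(16,255,255))
    if roi: k=np.zeros_like(m);x,y,w,h=roi;k[y:y+h,x:x+w]=m[y:y+h,x:x+w];m=k
    n,l,st,_=cv2.connectedComponentsWithStats(m);k=1+np.argmax(st[1:,4]);ys,xs=np.where(l==k);return np.c_[xs,ys]+0.0
E
python3 - <<'E'
from h import *
im=snap("wrist")
u=orange(im,(215,140,100,80));P=ray(im,u,46)
print(len(u),u.min(0),u.max(0),cv2.minAreaRect(P[:,:2].astype(np.float32)))
# base outline: yellow mask hull edges
hsv=cv2.cvtColor(im["color"],cv2.COLOR_RGB2HSV);m=cv2.inRange(hsv,(19,80,60),(34,255,255));k=np.zeros_like(m);k[115:250,190:460]=m[115:250,190:460]
n,l,st,_=cv2.connectedComponentsWithStats(k);i=1+np.argmax(st[1:,4]);print(st[i]);ys,xs=np.where(l==i)
P=ray(im,np.c_[xs,ys],18);print(cv2.minAreaRect(P[:,:2].astype(np.float32)))
# side lines
for name,sel in(("near",[(c,ys[xs==c].max()) for c in range(215,430,5)]),("left",[(xs[ys==r].min(),r) for r in range(135,235,5)]),("right",[(xs[ys==r].max(),r) for r in range(150,230,5)])):
    Q=ray(im,sel,18);print(name,np.median(Q,0).round(1),cv2.fitLine(Q[:,:2].astype(np.float32),cv2.DIST_HUBER,0,.01,.01).ravel().round(4))
E
```

```text
592 [275. 153.] [288. 205.] ((439.65948486328125, -256.9723205566406), (53.53787612915039, 13.055684089660645), 0.43089598417282104)
[401 125  47   5  80]
((490.8586120605469, -406.9134216308594), (4.107969284057617, 48.45316696166992), 0.1166469007730484)Traceback (most recent call last):
  File "<stdin>", line 10, in <module>
    return umr_maximum(a, axis, None, out, keepdims, initial, where)
ValueError: zero-size array to reduction operation maximum which has no identity
```

```bash
python3 -m jog '{"claw":[0.6,0.6,0.6,0.6,0.6],"xyz":[[-0.01,0.06,0.3],[0,0,0.4],[0,0,0.4],[0,0,0],[0,0,0]],"twist":[[0,0,0.0015],[0,0,0],[0,0,0],[0,0,0],[0,0,0]]}'
python3 - <<'E'
from h import *
im=snap("wrist","w1");s=readout.read_state();print(s["eef_pos"],s["tool_rot"])
u=orange(im);P=ray(im,u,46)
print(len(u),u.min(0),u.max(0),cv2.minAreaRect(P[:,:2].astype(np.float32)))
V=np.array(im["view"]);print(-V[:3,:3].T@V[:3,3], proj(im,s["eef_pos"]))
E
```

```text
clock: 3.75
eef_pos: [437.7, -261.0, 120.0]
tool_rot: [3.141, -0.002, -0.004]
force: [1.0, -0.5, 0.8]
width: 51.0
gripper_force: 0.0
[ 438.08030539 -261.06329468  120.46238947] [ 3.14021053e+00 -2.62420275e-03 -4.35896536e-03]
856 [264. 170.] [282. 225.] ((446.30755615234375, -256.8364562988281), (12.83512020111084, 40.47211837768555), 89.83761596679688)
[ 505.14789819 -262.30977071  295.27365518] [[278.48234616 246.20143077]]
```

View pics/w1.png

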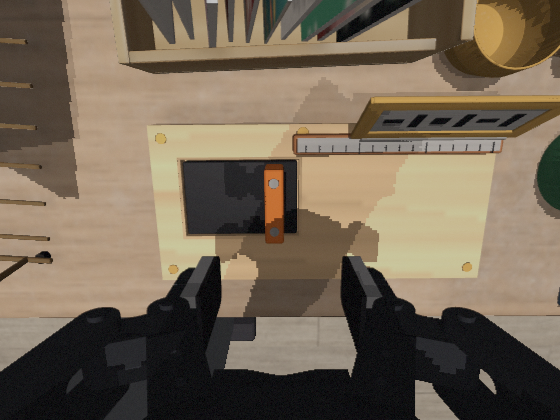

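Run:
```python
from h import *
im=snap("wrist");u=orange(im);print(u[:,1].min(),u[:,1].max())
hsv=cv2.cvtColor(im["color"],cv2.COLOR_RGB2HSV)
for r in (205,):print(np.round(hsv[160:250:3,274].tolist()).tolist())
print("base",ray(im,[[149,125],[163,280],[481,278]],18).round(1).tolist())
print("pocket",ray(im,[[183,159],[298,159],[298,236],[185,236]],18).round(1).tolist())
print("rib",ray(im,[[264,166],[284,166],[284,236]],46).round(1).tolist())
print("fence top near edge",ray(im,[[296,154],[502,152]],38).round(1).tolist())
```

```text
170.0 225.0
[[17, 98, 60], [30, 19, 40], [12, 206, 98], [12, 209, 99], [13, 186, 193], [13, 187, 196], [13, 186, 196], [15, 17, 149], [17, 16, 148], [17, 16, 148], [13, 187, 195], [13, 186, 196], [12, 187, 196], [12, 188, 195], [12, 183, 196], [13, 187, 195], [13, 185, 194], [12, 187, 196], [13, 186, 195], [12, 189, 194], [11, 200, 126], [12, 220, 102], [12, 208, 103], [6, 17, 74], [15, 14, 73], [12, 18, 70], [12, 204, 104], [11, 205, 102], [15, 103, 109], [15, 97, 110]]
base [[497.3, -163.0, 18.0], [368.9, -162.0, 18.0], [369.6, -432.6, 18.0]]
pocket [[471.5, -186.8, 18.0], [471.2, -276.0, 18.0], [408.0, -276.6, 18.0], [408.4, -183.7, 18.0]]
rib [[469.8, -250.8, 46.0], [469.8, -264.8, 46.0], [417.9, -264.8, 46.0]]
fence top near edge [[477.2, -273.5, 38.0], [478.1, -421.2, 38.0]]
```

```bash
python3 -m jog '{"claw":[0.6,0.6,0.6,0.6,0.6,0,0,0,0,0,0,0],"xyz":[[0.014,-0.033,0.3],[0,0,0.35],[0,0,0.22],[0,0,0.1],[0,0,0],[0,0,0],[0,0,0],[0,0,0],[0,0,0],[0,0,0],[0,0,0],[0,0,0]],"twist":[[0,0,-0.0014],[0,0,0],[0,0,0],[0,0,0],[0,0,0],[0,0,0],[0,0,0],[0,0,0],[0,0,0],[0,0,0],[0,0,0],[0,0,0]]}'; python3 -c "
from h import *
print([(k,np.round(v,4)) for k,v in readout.read_state().items() if k in('eef_pos','tool_rot','force','torque','width')])"
```

```text
clock: 5.35
eef_pos: [438.4, -256.8, 21.9]
tool_rot: [-3.142, 0.0, 0.0]
force: [-0.8, 0.6, 0.8]
width: -0.0
gripper_force: 0.0
[('eef_pos', array([ 438.4246, -256.7744,   21.8763])), ('tool_rot', array([-3.1416e+00,  1.0000e-04,  4.0000e-04])), ('force', array([-0.756 ,  0.5987,  0.7685])), ('torque', array([-0.0479,  0.0141, -0.0025])), ('width', np.float64(-0.0421))]
```

Run:
```python
from h import *
im=snap("wrist","w2");t=snap("top")["color"][150:270,260:420];s=snap("scene")["color"][140:260,240:400]
a=im["color"]
c=np.hstack([cv2.resize(a,(480,360)),np.vstack([cv2.resize(t,(300,180)),cv2.resize(s,(300,180))])]);cv2.imwrite("pics/b.png",c[:,:,::-1])
```

```text
(no output)
```

View pics/b.png

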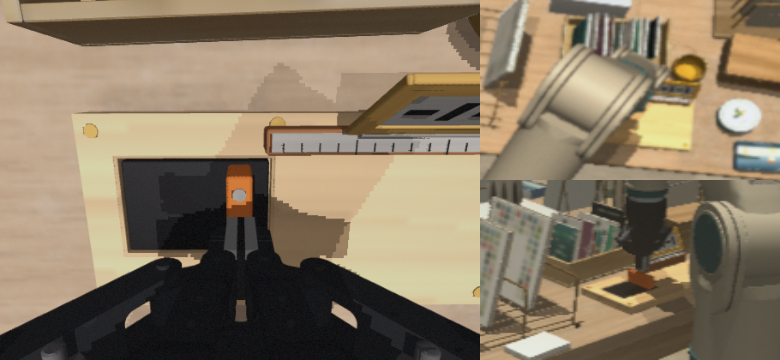

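Run:
```python
from h import *
im=snap("wrist");s=snap("scene")["color"][170:230,290:370]
a=im["color"][180:320,230:340]
c=np.hstack([cv2.resize(a,(440,560)),cv2.resize(s,(360,560)[::1],interpolation=cv2.INTER_CUBIC)]);cv2.imwrite("pics/c.png",c[:,:,::-1])
print(proj(im,readout.read_state()["eef_pos"]), ray(im,[[266,220],[294,220],[266,252]],46).round(1).tolist(),readout.read_state()["eef_pos"])
```

```text
[[278.30361283 246.70593539]] [[460.3, -251.5, 46.0], [460.4, -263.9, 46.0], [445.2, -251.3, 46.0]] [ 438.42736238 -256.76756051   21.90353714]
```

View pics/c.png

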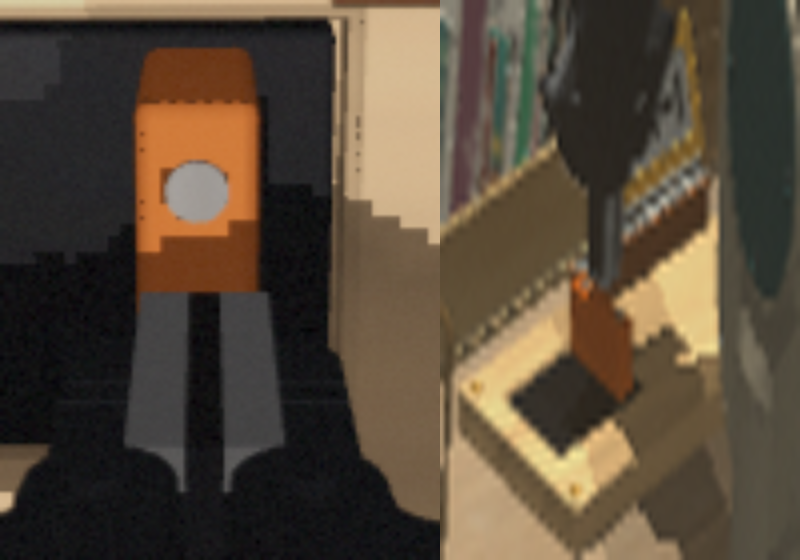

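```bash
python3 - <<'E'
from h import *
s=snap("scene");t=readout.read_state()["eef_pos"]
print("tcp",proj(s,t),"rib ends top",proj(s,[[467,-258,46],[411,-258,46],[411,-258,16]]).round(1).tolist(), "pads",proj(s,t+[0,0,24]))
E
python3 -m jog '{"claw":[0,0],"xyz":[[0,0,0],[0,0,0]],"twist":[[0,0,0],[0,0,0]]}'
```

```text
tcp [[325.04716149 207.67761988]] rib ends top [[319.8, 198.6], [331.3, 203.9], [330.9, 211.8]] pads [[325.34343987 201.41500282]]
clock: 5.9
eef_pos: [438.5, -256.8, 21.9]
tool_rot: [-3.142, -0.0, 0.0]
force: [-0.7, -1.0, -0.4]
width: 0.0
gripper_force: 0.0
```

```bash
python3 -m jog '{"claw":[0,0,0.6,0.6,0.6,0.6,0.6],"xyz":[[0,0,-0.1],[0,0,-0.1],[0,0,0],[0,0,0],[0,0.01,0],[0,0,0.2],[0,0,0]],"twist":[[0,0,0],[0,0,0],[0,0,0],[0,0,0],[0,0,0],[0,0,0],[0,0,0]]}'
python3 - <<'E'
from h import *
im=snap("wrist","w3");sc=snap("scene")
V=np.array(im["view"]);s=readout.read_state()
# camera pose in the tool frame & tilt
r=RT(s);print(r.inv().apply(-V[:3,:3].T@V[:3,3]-s["eef_pos"]).round(1), (V[:3,:3]@r.as_matrix()).round(3).tolist())
# predicted pixels of open pad tips if tips lie at depth d behind the TCP
for d in (0,8,20,32):print(d,proj(im,s["eef_pos"]+r.apply([[0,-25.5,-d],[0,25.5,-d],[11,25.5,-d]])).round(1).tolist())
a=im["color"][150:330,170:410];b=sc["color"][170:230,290:370]
c=np.hstack([cv2.resize(a,(480,360),interpolation=cv2.INTER_CUBIC),cv2.resize(b,(320,360),interpolation=cv2.INTER_CUBIC)]);cv2.imwrite("pics/d.png",c[:,:,::-1])
E
```

```text
clock: 6.78
eef_pos: [437.3, -257.2, 20.8]
tool_rot: [-3.14, 0.003, 0.0]
force: [-0.6, 0.5, 0.4]
width: 51.5
gripper_force: 0.0
[  67.2    0.9 -173.9] [[0.001, 1.0, 0.001], [0.964, -0.001, 0.267], [0.267, 0.001, -0.964]]
0 [[230.2, 245.7], [328.4, 245.8], [329.2, 225.6]]
8 [[228.0, 251.5], [330.4, 251.6], [331.3, 230.6]]
20 [[224.4, 261.2], [333.9, 261.3], [334.8, 239.1]]
32 [[220.1, 272.4], [337.8, 272.5], [338.9, 248.8]]
```

View pics/d.png

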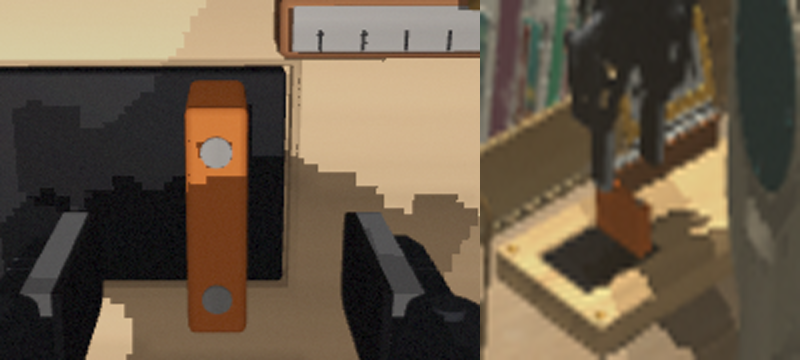

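```bash
python3 -m jog '{"claw":[0.6,0.6,0.6,0,0,0,0,0,0,0],"xyz":[[0.02,0,0.1],[0,0,0.1],[0,0,0],[0,0,0],[0,0,0],[0,0,0],[0,0,0],[0,0,0],[0,0,0],[0,0,0]],"twist":[[0,0,0],[0,0,0],[0,0,0],[0,0,0],[0,0,0],[0,0,0],[0,0,0],[0,0,0],[0,0,0],[0,0,0]]}'
```

```text
clock: 8.12
eef_pos: [440.6, -257.6, 2.2]
tool_rot: [-3.141, -0.0, 0.001]
force: [-0.3, 1.7, 6.2]
width: 12.2
gripper_force: 59.7
```

```bash
python3 -m jog '{"claw":[0.5,0.5,0.5,0.5,0.5],"xyz":[[0,0,0],[0,0,0],[0,0,0.04],[0,0,0.04],[0,0,0]],"twist":[[0,0,0],[0,0,0],[0,0,0],[0,0,0],[0,0,0]]}';  python3 -m jog '{"claw":[0,0,0,0,0,0],"xyz":[[0,0,0],[0,0,0],[0,0,0],[0,0,0],[0,0,0],[0,0,0]],"twist":[[0,0,0],[0,0,0],[0,0,0],[0,0,0],[0,0,0],[0,0,0]]}'
```

```text
clock: 8.75
eef_pos: [440.1, -257.6, -6.6]
tool_rot: [-3.141, 0.001, 0.0]
force: [-0.3, -0.1, 0.2]
width: 42.6
gripper_force: 0.0
clock: 9.5
eef_pos: [440.6, -257.5, -5.9]
tool_rot: [-3.141, -0.0, 0.001]
force: [0.2, 0.7, 4.6]
width: 12.4
gripper_force: 59.2
```

```bash
python3 -m jog '{"claw":[0,0,0,0,0,0,0],"xyz":[[0,0,-0.05],[0,0,-0.1],[0,0,-0.2],[0,0,-0.2],[0,0,-0.15],[0,0,0],[0,0,0]],"twist":[[0,0,0],[0,0,0],[0,0,0],[0,0,0],[0,0,0],[0,0,0],[0,0,0]]}'
python3 -m jog '{"claw":[0,0,0,0,0,0,0,0,0],"xyz":[[0,0,0],[0,0,0],[0,0,0],[0,0,0],[0,0,0],[0,0,0],[0,0,0],[0,0,0],[0,0,0]],"twist":[[0,0,-0.055],[0,0,-0.055],[0,0,-0.055],[0,0,-0.055],[0,0,-0.055],[0,0,-0.055],[0,0,-0.055],[0,0,-0.055],[0,0,-0.055]]}'
python3 -m jog '{"claw":[0,0,0,0,0,0,0,0,0,0,0],"xyz":[[0,0,0],[0,0,0],[0,0,0],[0,0,0],[0,0,0],[0,0,0],[0,0,0],[0,0,0],[0,0,0],[0,0,0],[0,0,0]],"twist":[[0,0,-0.055],[0,0,-0.055],[0,0,-0.055],[0,0,-0.055],[0,0,-0.055],[0,0,-0.055],[0,0,-0.055],[0,0,-0.055],[0,0,-0.055],[0,0,-0.01],[0,0,0]]}'
python3 - <<'E'
from h import *
s=readout.read_state();print(s["qpos"],s["force"],s["width"])
print(togo([440.6,-257.5+54,58],[np.pi,0,np.pi]))
E
```

```text
clock: 10.38
eef_pos: [440.1, -257.7, 63.6]
tool_rot: [-3.141, 0.0, 0.0]
force: [0.7, 0.3, -0.9]
width: 12.7
gripper_force: 58.6
clock: 11.5
eef_pos: [439.8, -257.4, 63.0]
tool_rot: [-3.14, -0.001, 1.561]
force: [0.5, -0.5, -2.4]
width: 12.7
gripper_force: 58.6
clock: 12.88
eef_pos: [440.0, -257.6, 63.4]
tool_rot: [3.141, -0.001, 3.139]
force: [-0.2, 0.5, -1.4]
width: 12.6
gripper_force: 58.6
[ 1.0015404   0.77868223 -0.82587511  2.00887382  0.86044322  0.74833199
  1.20654249] [-0.17904296  0.50308416 -1.36149124] 12.620150189964177
(array([-0.005,  0.541,  0.054]), array([ 0.0003, -0.0003, -0.0007]))
```

```bash
python3 -m jog '{"claw":[0,0,0,0,0],"xyz":[[0,0.3,0],[-0.005,0.24,0],[0,0,0.3],[0,0,0.15],[0,0,0]],"twist":[[0,0,-0.0007],[0,0,0],[0,0,0],[0,0,0],[0,0,0]]}'
python3 - <<'E'
from h import *
im=snap("wrist","w4");s=readout.read_state();print(s["eef_pos"],s["tool_rot"],s["force"])
u=orange(im);print(u.min(0),u.max(0))
b=np.array([439.3,-231.4,0])
print("pocket",proj(im,b+[[sx*31.5,sy*46.5,18] for sx,sy in((-1,-1),(1,-1),(1,1),(-1,1))]).round(1).tolist())
z=28
print("plate top",proj(im,b+[[sx*30,sy*45,z+10.5] for sx,sy in((-1,-1),(1,-1),(1,1),(-1,1))]).round(1).tolist())
E
```

```text
clock: 13.5
eef_pos: [440.1, -203.4, 18.2]
tool_rot: [3.141, -0.002, -3.14]
force: [0.4, 0.4, -1.0]
width: 12.5
gripper_force: 58.6
[ 440.79611313 -203.49591741   18.84944765] [ 3.14136809e+00 -5.68660242e-04 -3.13971319e+00] [ 0.59361705 -0.26926616 -1.17067073]
[263. 218.] [299. 358.]
pocket [[133.8, 183.2], [146.1, 296.8], [316.4, 297.1], [320.1, 183.6]]
plate top [[119.2, 195.3], [133.7, 314.9], [317.5, 315.3], [321.5, 195.8]]
```

View pics/w4.png

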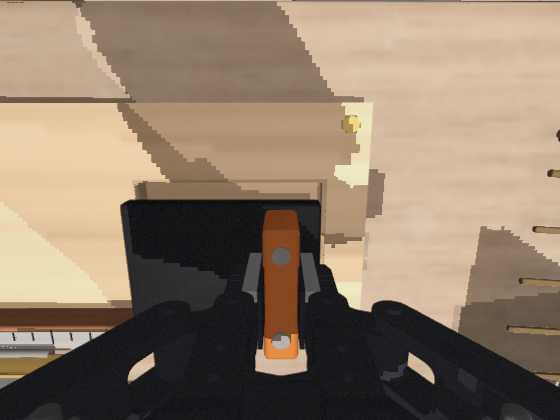

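Run:
```python
import cv2,numpy as np
a=cv2.imread("pics/w4.png").astype(int).sum(2)//3
for c in (160,240): print(c,a[174:208,c].tolist())
for r in (193,):print(r,"L",a[r,128:156].tolist(),"R",a[r,310:334].tolist())
for r in (210,):print(r,"L",a[r,114:132].tolist(),"R",a[r,312:334].tolist())
```

```text
160 [202, 200, 201, 200, 201, 193, 181, 178, 108, 113, 113, 113, 114, 111, 110, 112, 109, 112, 111, 109, 110, 111, 109, 110, 110, 71, 24, 16, 15, 17, 19, 22, 19, 21]
240 [150, 151, 149, 148, 148, 138, 126, 124, 133, 151, 153, 151, 118, 113, 111, 112, 114, 114, 111, 111, 111, 112, 111, 113, 112, 72, 19, 15, 17, 16, 19, 18, 24, 24]
193 L [202, 202, 202, 203, 201, 195, 188, 122, 101, 99, 98, 80, 76, 80, 78, 74, 78, 75, 76, 106, 110, 112, 111, 110, 111, 111, 110, 109] R [145, 148, 149, 148, 148, 149, 148, 119, 112, 107, 81, 78, 125, 133, 129, 127, 137, 150, 150, 152, 151, 152, 151, 151]
210 L [201, 201, 202, 202, 201, 202, 121, 51, 46, 47, 47, 46, 46, 45, 27, 22, 19, 22] R [41, 40, 39, 42, 41, 39, 37, 33, 24, 101, 130, 131, 130, 105, 146, 149, 149, 149, 149, 150, 150, 149]
```

Run:
```python
from h import *
im=snap("wrist")
a=im["color"].astype(int).sum(2)//3
for c in (160,240): print(c,a[174:206,c].tolist())
print("L",a[193,128:156].tolist(),"R",a[193,310:334].tolist())
print("pl",a[210,114:132].tolist(),"R",a[210,312:334].tolist())
print(readout.read_state()["eef_pos"])
o=ray(im,[[200,179.5],[134.3,193],[326.3,193]],18);print("pocket: x",o[0,0]+33.5,"y",(o[1,1]+o[2,1])/2,"w",o[2,1]-o[1,1])
for zt in (38,40,42):
    p=ray(im,[[200,199.3],[120.2,210],[321,210]],zt);print(zt,"plate x",p[0,0]+30,"y",(p[1,1]+p[2,1])/2,"w",p[2,1]-p[1,1])
p=ray(im,[[123,250],[128,300]],40);print(p)
```

```text
160 [201, 200, 200, 200, 184, 180, 108, 110, 113, 111, 112, 112, 112, 111, 109, 110, 110, 110, 111, 110, 109, 111, 111, 112, 112, 71, 26, 17, 13, 21, 18, 23]
240 [150, 151, 147, 150, 126, 122, 123, 144, 152, 153, 152, 116, 112, 113, 113, 113, 111, 112, 110, 111, 111, 111, 112, 112, 113, 71, 25, 15, 16, 16, 19, 16]
L [202, 203, 202, 202, 203, 202, 193, 184, 121, 101, 100, 94, 79, 78, 76, 78, 77, 77, 76, 92, 107, 110, 111, 111, 110, 111, 109, 110] R [144, 148, 148, 148, 148, 147, 148, 118, 111, 104, 80, 79, 117, 128, 127, 127, 137, 150, 150, 152, 152, 150, 150, 150]
pl [200, 202, 199, 200, 202, 200, 120, 49, 45, 43, 41, 50, 45, 44, 29, 24, 18, 18] R [40, 42, 37, 40, 39, 39, 36, 33, 24, 86, 129, 131, 128, 127, 145, 148, 149, 148, 149, 148, 148, 149]
[ 441.18198313 -203.66051242   19.24811891]
pocket: x 440.13391347136223 y -230.10495327193672 w 96.89280762502423
38 plate x 441.93454624153907 y -231.90793961794148 w 91.00276400464355
40 plate x 441.4471458809216 y -231.56107970609605 w 89.83630906493374
42 plate x 440.9597455203041 y -231.2142197942506 w 88.66985412522388
[[ 435.61512429 -277.43467596   40.        ]
 [ 461.35388476 -277.99721941   40.        ]]
```

```bash
python3 -m jog '{"claw":[0,0,0,0,0,0],"xyz":[[0.022,0.014,0],[0,0,0.05],[0,0,0.05],[0,0,0.04],[0,0,0.02],[0,0,0]],"twist":[[0,0,0],[0,0,0],[0,0,0],[0,0,0],[0,0,0],[0,0,0]]}'
```

```text
clock: 14.35
eef_pos: [437.2, -202.5, 4.3]
tool_rot: [-3.139, -0.002, -3.139]
force: [-7.7, 0.5, 21.8]
width: 12.8
gripper_force: 62.7
```

```bash
python3 -m jog '{"claw":[0,0,0,0,0],"xyz":[[0,0,0.03],[0,0,0.03],[0,0,0.02],[0,0,0],[0,0,0]],"twist":[[0,0,0],[0,0,0],[0,0,0],[0,0,0],[0,0,0]]}'
```

```text
clock: 14.98
eef_pos: [433.9, -202.4, -4.4]
tool_rot: [-3.139, -0.008, -3.14]
force: [-9.3, 2.6, 21.7]
width: 12.7
gripper_force: 67.2
```

```bash
python3 -m jog '{"claw":[0,0.25,0.4,0.4,0.4],"xyz":[[0,0,0],[0,0,0],[0,0,0],[0,0,0],[0,0,0]],"twist":[[0,0,0],[0,0,0],[0,0,0],[0,0,0],[0,0,0]]}'
python3 - <<'E'
from h import *
im=snap("wrist","w5");s=readout.read_state();print(s["eef_pos"],s["tool_rot"])
b=np.array([439.3,-230.1,0])
print("pocket",proj(im,b+[[sx*33.5,sy*48.5,18] for sx,sy in((-1,-1),(1,-1),(1,1),(-1,1))]).round(1).tolist())
print("plate",proj(im,b+[[sx*30,sy*45,16] for sx,sy in((-1,-1),(1,-1),(1,1),(-1,1))]).round(1).tolist())
print("rib",proj(im,b+[[sx*28,27+sy*7,46] for sx,sy in((-1,-1),(1,-1),(1,1),(-1,1))]).round(1).tolist())
E
```

```text
clock: 15.6
eef_pos: [438.9, -202.3, -5.2]
tool_rot: [3.141, 0.0, -3.139]
force: [0.5, -1.1, 0.4]
width: 33.8
gripper_force: 0.0
[ 438.82462744 -202.34568591   -5.20224297] [ 3.14144701e+00  1.20349674e-04 -3.13898337e+00]
pocket [[108.3, 191.8], [125.7, 326.7], [325.5, 327.3], [331.1, 192.5]]
plate [[119.3, 198.6], [133.8, 318.1], [318.1, 318.6], [322.3, 199.2]]
rib [[262.7, 223.8], [264.1, 355.4], [298.6, 355.5], [301.2, 224.0]]
```

View pics/w5.png

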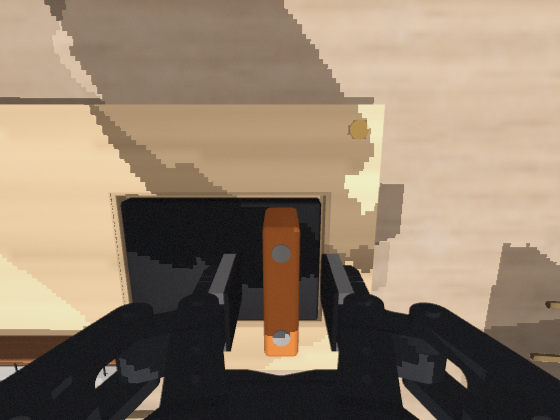

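```bash
python3 -m jog '{"claw":[0.4,0.4,0,0,0,0,0,0,0,0,0],"xyz":[[0,0,-0.3],[0,0,-0.3],[0,0,0],[0,0,0],[0,0,0],[0,0,0.15],[0,0,0.1],[0,0,0.05],[0,0,0.03],[0,0,0.02],[0,0,0]],"twist":[[0,0,0],[0,0,0],[0,0,0],[0,0,0],[0,0,0],[0,0,0],[0,0,0],[0,0,0],[0,0,0],[0,0,0],[0,0,0]]}'
python3 - <<'E'
import cv2
a=cv2.imread("pics/w5.png").astype(int).sum(2)//3
for c in (150,190,240): print(c,a[188:204,c].tolist(),a[312:330,c].tolist())
E
```

```text
clock: 17.02
eef_pos: [438.7, -202.4, 20.0]
tool_rot: [-3.142, 0.0, -3.139]
force: [0.2, -0.3, -0.5]
width: -0.0
gripper_force: 0.0
150 [114, 115, 114, 136, 188, 182, 179, 152, 118, 71, 21, 18, 18, 23, 19, 21] [21, 23, 26, 26, 26, 23, 18, 26, 26, 22, 28, 27, 22, 26, 24, 30, 23, 25]
190 [115, 115, 114, 114, 102, 99, 98, 108, 115, 72, 24, 16, 14, 18, 24, 20] [24, 29, 26, 26, 19, 24, 24, 27, 26, 26, 25, 29, 27, 25, 21, 22, 19, 24]
240 [151, 152, 151, 150, 128, 122, 127, 140, 153, 99, 30, 23, 20, 21, 21, 18] [46, 45, 46, 48, 49, 46, 47, 41, 90, 156, 172, 171, 170, 171, 174, 195, 202, 201]
```

```bash
python3 -m jog '{"claw":[0,0,0,0],"xyz":[[0,0,0.02],[0,0,0.02],[0,0,0.01],[0,0,0]],"twist":[[0,0,0],[0,0,0],[0,0,0],[0,0,0]]}'; python3 -m jog '{"claw":[0,0,0,0],"xyz":[[0,0,0.02],[0,0,0.01],[0,0,0.01],[0,0,0]],"twist":[[0,0,0],[0,0,0],[0,0,0],[0,0,0]]}'
```

```text
clock: 17.52
eef_pos: [438.6, -202.3, 14.8]
tool_rot: [3.142, -0.0, -3.139]
force: [0.5, 0.6, -0.1]
width: -0.4
gripper_force: 0.0
clock: 18.02
eef_pos: [438.9, -202.5, 13.6]
tool_rot: [-3.138, 0.001, -3.138]
force: [-6.5, 1.8, 32.0]
width: -0.2
gripper_force: 15.9
```

```bash
python3 -m jog '{"claw":[0,0,0,0,0,0,0],"xyz":[[0,0,-0.1],[0.52,0,0],[0,0,0.2],[0,0,0.1],[0,0,0.03],[0,0,0],[0,0,0]],"twist":[[0,0,0],[0,0,0],[0,0,0],[0,0,0],[0,0,0],[0,0,0],[0,0,0]]}';python3 -m jog '{"claw":[0,0,0,0],"xyz":[[0,0,0.01],[0,0,0.01],[0,0,0],[0,0,0]],"twist":[[0,0,0],[0,0,0],[0,0,0],[0,0,0]]}'
```

```text
clock: 18.9
eef_pos: [387.0, -202.6, -11.8]
tool_rot: [-3.141, 0.001, -3.139]
force: [0.2, -0.4, 0.3]
width: -0.3
gripper_force: 0.0
clock: 19.4
eef_pos: [386.7, -202.5, -14.1]
tool_rot: [-3.142, 0.0, -3.139]
force: [-0.6, 0.3, 0.4]
width: 0.5
gripper_force: 0.0
```

```bash
python3 -m jog '{"claw":[0,0,0,0],"xyz":[[0,0,0.01],[0,0,0.01],[0,0,0.01],[0,0,0]],"twist":[[0,0,0],[0,0,0],[0,0,0],[0,0,0]]}'; python3 -c "
from h import *
im=snap('wrist');s=readout.read_state();print(s['eef_pos'],s['force']);print(optics.boxes_of('wrist','rib')[:1])"
```

```text
clock: 19.9
eef_pos: [386.8, -202.6, -14.5]
tool_rot: [-3.138, 0.002, -3.138]
force: [-6.1, 0.4, 38.4]
width: -0.3
gripper_force: 19.2
[ 386.77491953 -202.66867734  -14.50136492] [-6.05027613  1.91205121 38.244006  ]
[{'rect': [128.0, 309.8, 160.5, 72.8], 'score': 0.85}]
```

```bash
python3 -m jog '{"claw":[0,0,0,0,0,0,0,0,0,0,0,0],"xyz":[[0,0,-0.5],[0,0,-0.4],[0,0,-0.4],[0,0,-0.4],[0,0,-0.4],[0,0,-0.3],[0,0,-0.3],[0,0,-0.3],[0,0,0],[0,0,0],[0,0,0],[0,0,0]],"twist":[[0,0,0],[0,0,0.058],[0,0,0.058],[0,0,0.058],[0,0,0.058],[0,0,0.058],[0,0,0.058],[0,0,0.058],[0,0,0.058],[0,0,0.058],[0,0,0.058],[0,0,0.058]]}'
cat >> h.py <<'E'
SEAT=np.array([493.4,350.9,73.]);YAW=0.756
def easel(off_x,off_n,seat=SEAT,yaw=YAW):
    r=R.from_euler('ZY',[yaw,-np.radians(36)]);t=r*R.from_euler('x',np.pi)
    return seat+r.apply([off_x,0,off_n]),t.as_euler('xyz')
E
python3 - <<'E'
from h import *
p,e=easel(25,120);print(p,e,togo(p,e),togo([430,260,300],[np.pi,0,.756]),readout.read_state()["qpos"])
E
```

```text
clock: 21.5
eef_pos: [386.3, -202.3, 282.8]
tool_rot: [-3.141, 0.0, 1.134]
force: [-0.1, 0.4, -0.7]
width: -0.2
gripper_force: 0.0
[456.79602301 316.38732449 184.77667063] [ 3.14159265 -0.62831853  0.756     ] (array([ 4.999, -1.555,  0.98 ]), array([-0.0379,  0.1977,  0.1163])) (array([ 4.374, -1.559, -0.172]), array([-1.000e-04,  1.000e-04,  1.203e-01])) [ 0.89428485  0.25575768 -0.59673371  1.94541239  0.17106013  0.99030632
 -0.21840064]
```

```bash
python3 -m jog '{"claw":[1,1,1,1,1,1,1,1,1,1,1,1],"xyz":[[0.4,-0.14,-0.1],[0.46,-0.16,-0.05],[0.46,-0.16,0],[0.46,-0.16,0],[0.46,-0.16,0],[0.46,-0.16,0],[0.46,-0.16,0],[0.46,-0.16,0],[0.46,-0.16,0],[0.3,-0.14,0],[0,0,0],[0,0,0]],"twist":[[0,0,0],[0,0,0],[0,0,0],[0,0,0],[0,0,0],[0,0,0],[0,0,0],[0,0,0],[0,0,0],[0,0,0.04],[0,0,0.04],[0,0,0.04]]}'
python3 - <<'E'
from h import *
p,e=easel(25,120);print(togo(p,e),readout.read_state()["qpos"])
im=snap("wrist","w6");print(optics.boxes_of("wrist","pencil_box")[:2])
r=R.from_euler('ZY',[YAW,-np.radians(36)])
print(proj(im,SEAT+r.apply([[x,y,42] for x,y in((-103,-31),(-103,31),(102,31),(102,-31))])).round(0).tolist())
E
```

```text
clock: 23.0
eef_pos: [427.3, 261.0, 297.5]
tool_rot: [-3.141, 0.001, 0.76]
force: [-0.2, -0.9, -0.4]
width: 85.2
gripper_force: 0.0
(array([ 0.597, -0.197,  1.127]), array([-0.0005,  0.2003,  0.0013])) [-0.1067741   0.36714913 -0.68996405  1.77067027  0.25942474  1.09741641
 -1.69417882]
[{'rect': [213.1, 0.4, 77.1, 168.6], 'score': 0.86}]
[[289.0, 168.0], [237.0, 168.0], [212.0, -28.0], [295.0, -27.0]]
```

View pics/w6.png

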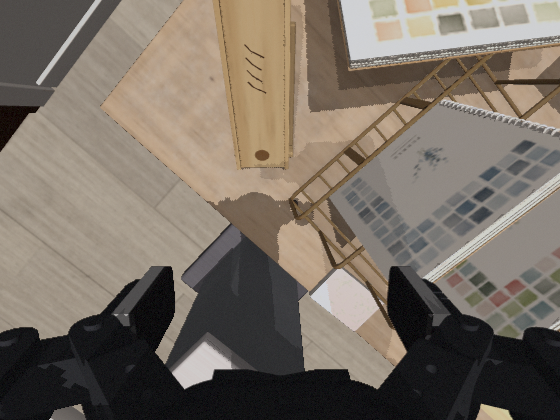

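```bash
python3 -m jog '{"claw":[1,1,1,1,1],"xyz":[[0.1,-0.05,0],[0.1,-0.05,0],[0.1,-0.05,0],[0.1,-0.05,0],[0,0,0]],"twist":[[0,0.05,0],[0,0.05,0],[0,0.05,0],[0,0.05,0],[0,0,0]]}'
python3 - <<'E'
from h import *
p,e=easel(25,60);print(togo(p,e),readout.read_state()["qpos"])
im=snap("wrist","w7");print(optics.boxes_of("wrist","pencil_box")[:2])
a=cv2.cvtColor(im["color"],cv2.COLOR_RGB2HSV)
r=R.from_euler('ZY',[YAW,-np.radians(36)])
print(proj(im,SEAT+r.apply([[x,y,42] for x,y in((-103,-31),(-103,31),(102,31),(102,-31))])).round(0).tolist())
m=cv2.inRange(a,(12,90,110),(26,255,255))
g=im["color"].astype(int).sum(2)//3
for row in (60,110,160,210): 
    print(row,[(i,int(g[row,i])) for i in range(170,400) if abs(g[row,i]-g[row,i-1])>25])
E
```

```text
clock: 23.72
eef_pos: [445.9, 283.9, 296.6]
tool_rot: [3.111, -0.516, 0.761]
force: [0.1, -0.2, -0.3]
width: 85.4
gripper_force: 0.0
(array([-0.221, -0.211,  1.712]), array([0.0089, 0.0357, 0.0018])) [ 0.25881279  0.1921083  -0.96772363  2.19791806  0.4251732   0.33958705
 -1.84303714]
[{'rect': [222.8, 119.3, 64.2, 181.9], 'score': 0.61}]
[[287.0, 300.0], [234.0, 301.0], [225.0, 123.0], [290.0, 124.0]]
60 [(201, 42), (202, 75), (255, 132), (256, 182), (260, 128), (261, 87), (276, 108), (277, 145), (294, 95), (297, 147), (298, 195)]
110 [(200, 182), (205, 119), (206, 86), (222, 122), (290, 102), (311, 103), (315, 141), (316, 195)]
160 [(198, 87), (199, 135), (230, 109), (281, 107), (282, 140), (295, 101), (334, 194)]
210 [(233, 85), (234, 132), (260, 100), (261, 50), (262, 108), (290, 133), (300, 102)]
```

```bash
python3 -m jog '{"claw":[1,1,1,1,1],"xyz":[[-0.1,-0.1,0.4],[-0.1,-0.1,0.4],[0,0,0.4],[0,0,0],[0,0,0]],"twist":[[0,0,0],[0,0,0],[0,0.01,0],[0.009,0.026,0.002],[0,0,0]]}'
python3 - <<'E'
from h import *
p,e=easel(25,60);print(togo(p,e),readout.read_state()["qpos"])
im=snap("wrist","w8");print(optics.boxes_of("wrist","pencil_box")[:2])
r=R.from_euler('ZY',[YAW,-np.radians(36)])
print(proj(im,SEAT+r.apply([[x,y,42] for x,y in((-103,-31),(-103,31),(102,31),(102,-31))])).round(0).tolist())
g=im["color"].astype(int).sum(2)//3
for row in (130,170,210,230,250): 
    print(row,[(i,int(g[row,i])) for i in range(190,340) if abs(g[row,i]-g[row,i-1])>20])
E
```

```text
clock: 24.45
eef_pos: [457.2, 297.9, 219.4]
tool_rot: [3.114, -0.523, 0.764]
force: [0.0, -0.2, 0.1]
width: 85.4
gripper_force: 0.0
(array([-0.002, -0.161,  0.955]), array([0.0076, 0.0334, 0.0026])) [ 0.17624953  0.42041073 -1.01857115  2.28702632  1.39562183  0.35739169
 -2.80133708]
[{'rect': [214.4, 95.6, 80.1, 225.1], 'score': 0.92}]
[[293.0, 320.0], [228.0, 321.0], [216.0, 96.0], [299.0, 97.0]]
130 [(194, 102), (195, 133), (221, 92), (222, 114), (223, 137), (300, 101), (319, 74)]
170 [(224, 82), (225, 128), (246, 82), (248, 146), (288, 105), (289, 150), (304, 96)]
210 [(226, 90), (227, 134), (246, 108), (247, 55), (248, 98), (249, 148), (262, 120), (288, 125), (294, 102), (298, 135), (308, 103)]
230 [(227, 103), (287, 109), (289, 145), (294, 116), (310, 116)]
250 [(230, 133), (293, 125), (297, 125), (311, 107)]
```

```bash
cat >> h.py <<'E'
def easel2(off_x,h,back,tilt=22,tip=40,seat=SEAT,yaw=YAW):
    r=R.from_euler('ZY',[yaw,-np.radians(36)]);t=R.from_euler('ZY',[yaw,-np.radians(tilt)])*R.from_euler('x',np.pi)
    return seat+r.apply([off_x,0,h])+t.apply([0,0,tip-back]),t.as_euler('xyz')
E
python3 -m jog '{"claw":[1,1,1],"xyz":[[0,0,0],[0,0,0],[0,0,0]],"twist":[[0,-0.03,0],[0,-0.016,0],[0,0,0]]}'
python3 - <<'E'
from h import *
p,e=easel2(25,24,70);print(p,togo(p,e),readout.read_state()["qpos"])
E
```

```text
clock: 24.92
eef_pos: [461.2, 297.9, 221.3]
tool_rot: [3.104, -0.409, 0.759]
force: [-0.5, 0.4, 0.2]
width: 85.1
gripper_force: 0.0
[489.67503745 347.38785639 134.92655481] (array([ 0.158, -0.201,  1.004]), array([ 0.0114, -0.0081,  0.0008])) [ 0.16669775  0.45653221 -1.06441228  2.16659077  1.01364239  0.51901937
 -2.43506383]
```

```bash
python3 -m jog '{"claw":[1,1,1,1,1],"xyz":[[0.05,-0.1,0.3],[0.05,-0.1,0.35],[0.05,0,0.35],[0,0,0],[0,0,0]],"twist":[[0.011,-0.008,0],[0,0,0],[0,0,0],[0,0,0],[0,0,0]]}'
python3 - <<'E'
from h import *
p,e=easel2(25,24,70);print(p,togo(p,e),readout.read_state()["qpos"].round(2))
p,e=easel2(25,24,0);print(togo(p,e))
im=snap("wrist","w9");print(optics.boxes_of("wrist","pencil_box")[:1])
g=im["color"].astype(int).sum(2)//3
r=R.from_euler('ZY',[YAW,-np.radians(36)])
print(proj(im,SEAT+r.apply([[x,y,42] for x,y in((0,-31),(0,31),(50,31),(50,-31))])).round(0).tolist())
for row in (130,170,210,230,250): 
    print(row,[(i,int(g[row,i])) for i in range(170,370) if abs(g[row,i]-g[row,i-1])>20])
E
```

```text
clock: 25.55
eef_pos: [484.4, 345.8, 134.0]
tool_rot: [3.139, -0.382, 0.76]
force: [-0.4, 1.2, 0.6]
width: 84.9
gripper_force: 0.0
[489.67503745 347.38785639 134.92655481] (array([0.049, 0.025, 0.01 ]), array([0.0003, 0.0005, 0.0013])) [-0.07  0.64 -0.84  2.12  1.29  0.46 -2.69]
(array([0.05 , 0.024, 0.71 ]), array([0.0003, 0.0005, 0.0013]))
[{'rect': [211.1, 82.8, 133.6, 290.7], 'score': 0.59}]
[[335.0, 271.0], [230.0, 270.0], [224.0, 195.0], [342.0, 196.0]]
130 [(194, 85), (195, 132), (223, 101), (224, 65), (225, 117), (332, 109), (334, 144), (343, 95)]
170 [(227, 89), (228, 135), (330, 99), (331, 143), (340, 91)]
210 [(230, 97), (231, 66), (232, 113), (271, 110), (272, 59), (275, 76), (276, 126), (277, 152), (327, 97), (328, 138), (339, 110)]
230 [(232, 80), (233, 113), (273, 125), (274, 68), (275, 37), (277, 76), (278, 149), (326, 99), (327, 138), (341, 101)]
250 [(234, 87), (235, 134), (278, 125), (279, 69), (280, 34), (282, 73), (283, 144), (322, 111), (326, 143), (333, 124), (334, 145), (343, 112)]
```

```bash
python3 -m jog '{"claw":[1,1,1,1,1,1],"xyz":[[0.05,0,0.25],[0,0,0.2],[0,0,0.15],[0,0,0.1],[0,0,0],[0,0,0]],"twist":[[0,0,0.001],[0,0,0],[0,0,0],[0,0,0],[0,0,0],[0,0,0]]}'
python3 - <<'E'
from h import *
p,e=easel2(25,24,0);print(p,togo(p,e),readout.read_state()["qpos"].round(2))
E
```

```text
clock: 26.4
eef_pos: [507.6, 366.8, 71.2]
tool_rot: [3.141, -0.383, 0.755]
force: [0.6, -0.5, -0.1]
width: 85.4
gripper_force: 0.0
[508.75413048 365.37690024  70.02368499] (array([-0.005,  0.018,  0.01 ]), array([ 0.0003,  0.0002, -0.0002])) [-0.17  0.76 -0.73  2.09  1.55  0.44 -2.92]
```

```bash
python3 -m jog '{"claw":[0,0,0,0,0,0],"xyz":[[0,0,0],[0,0,0],[0,0,0],[0,0,0],[0,0,0],[0,0,0]],"twist":[[0,0,0],[0,0,0],[0,0,0],[0,0,0],[0,0,0],[0,0,0]]}'
```

```text
clock: 27.15
eef_pos: [507.1, 367.2, 71.3]
tool_rot: [3.141, -0.383, 0.756]
force: [-2.8, -2.7, 7.0]
width: 60.6
gripper_force: 65.2
```

```bash
python3 -m jog '{"claw":[0,0,0,0,0,0,0,0,0],"xyz":[[-0.03,0,-0.12],[-0.03,0,-0.12],[0.1,0,-0.3],[0.14,0,-0.36],[0.14,0,-0.36],[0.14,0,-0.36],[0.07,0,-0.2],[0,0,0],[0,0,0]],"twist":[[0,0,0],[0,0,0],[0,0,0],[0,-0.02,0],[0,-0.04,0],[0,-0.045,0],[0,-0.045,0],[0,-0.05,0],[0,0,0]]}'
python3 - <<'E'
from h import *
s=readout.read_state();print(s["qpos"].round(2),togo([430,300,250],[np.pi,np.radians(14),.756]))
E
```

```text
clock: 28.28
eef_pos: [507.7, 365.1, 245.7]
tool_rot: [3.136, 0.225, 0.749]
force: [0.6, 0.9, -3.5]
width: 60.9
gripper_force: 66.4
[-0.25  0.84 -0.93  1.26  0.58  1.56 -1.96] (array([-0.996, -0.054,  0.184]), array([ 0.0013, -0.0061, -0.0022]))
```

```bash
python3 -m jog '{"claw":[0,0,0,0,0,0,0,0,0,0],"xyz":[[-0.3,0,-0.07],[-0.4,0,-0.1],[0,0,0],[0,0,0],[0,0,0],[0,0,0],[0,0,0],[0,0,0],[0,0,0],[0,0,0]],"twist":[[0,0,0],[0,0,0],[-0.0105,0,-0.042],[-0.0105,0,-0.042],[-0.0105,0,-0.042],[-0.0105,0,-0.042],[-0.0105,0,-0.042],[-0.0105,0,-0.042],[-0.002,0,-0.008],[0,0,0]]}'
python3 - <<'E'
from h import *
s=readout.read_state();print(s["qpos"].round(2),togo([436,-308,270],[np.pi,np.radians(14),np.pi/2]))
im=snap("wrist");r=RT(s)
g=im["color"].astype(int).sum(2)//3
for row in (60,110,160,200,240): print(row,[(i,int(g[row,i])) for i in range(190,370) if abs(g[row,i]-g[row,i-1])>25])
for c in (262,300): print(c,[(i,int(g[i,c])) for i in range(1,300) if abs(g[i,c]-g[i-1,c])>25])
# expected top edges: box point (x,y,42) relative to tip with tilt 14
bx=R.from_euler('ZY',[np.pi/2,0]);b=R.from_euler('z',s["tool_rot"][2])
for dz in(35,40,45):
    tip=s["eef_pos"]-r.apply([0,0,dz]);print(dz,proj(im,tip+b.apply([[77,31,18],[77,-31,18],[0,31,18],[0,-31,18]])).round(0).tolist())
E
```

```text
clock: 29.52
eef_pos: [460.0, 319.1, 280.3]
tool_rot: [3.118, 0.237, 1.585]
force: [0.2, -0.4, -2.7]
width: 60.4
gripper_force: 66.5
[-0.16  0.73 -1.15  1.53  0.75  1.56 -1.38] (array([-6.069, -0.367,  1.56 ]), array([ 0.0085, -0.0025,  0.0045]))
60 [(258, 162), (274, 91), (293, 96)]
110 [(248, 147), (367, 97)]
160 [(276, 162), (368, 87), (369, 61)]
200 [(312, 155), (362, 98), (363, 63), (365, 128), (366, 157)]
240 [(360, 131)]
262 [(73, 105), (103, 132), (119, 79), (125, 129), (126, 163), (143, 96), (266, 21), (270, 82), (290, 48), (291, 17), (294, 56), (295, 84)]
300 [(37, 102), (80, 83), (81, 125), (82, 83), (102, 104), (103, 136), (118, 124), (119, 75), (125, 135), (126, 162), (181, 95), (285, 33), (288, 61)]
35 [[169.0, 95.0], [392.0, 96.0], [199.0, 304.0], [361.0, 302.0]]
40 [[164.0, 94.0], [398.0, 95.0], [196.0, 311.0], [364.0, 309.0]]
45 [[157.0, 93.0], [404.0, 94.0], [193.0, 318.0], [367.0, 316.0]]
```

```bash
python3 -m jog '{"claw":[0,0,0,0,0,0,0,0,0,0,0,0],"xyz":[[-0.3,-0.03,0.07],[-0.5,-0.03,0.12],[-0.5,-0.03,0.12],[-0.52,-0.03,0.125],[-0.52,-0.03,0.125],[-0.52,-0.03,0.125],[-0.52,-0.03,0.125],[-0.52,-0.03,0.125],[-0.52,-0.03,0.125],[-0.52,-0.03,0.125],[-0.5,-0.03,0.12],[-0.5,-0.03,0.12]],"twist":[[0,0,0],[0,0,0],[0,0,0],[0,0,0],[0,0,0],[0,0,0],[0,0,0],[0,0,0],[0,0,0],[0,0,0],[0,0,0],[0,0,0]]}'
python3 - <<'E'
from h import *
s=readout.read_state();print(s["qpos"].round(2),togo([434,-310,120],[np.pi,np.radians(14),np.pi/2]))
E
```

```text
clock: 31.08
eef_pos: [436.6, -293.5, 280.0]
tool_rot: [3.119, 0.236, 1.585]
force: [1.2, 0.4, -2.6]
width: 61.0
gripper_force: 66.6
[ 1.19  0.5  -1.18  1.88  0.78  1.15 -0.29] (array([ 0.215, -0.064,  1.593]), array([ 0.0082, -0.0026,  0.0042]))
```

```bash
python3 -m jog '{"claw":[0,0,0,0,0,0],"xyz":[[0,0,0],[0.05,-0.03,0.4],[0.05,-0.03,0.4],[0.05,0,0.4],[0.06,0,0.39],[0,0,0]],"twist":[[0.0082,-0.0026,0.0042],[0,0,0],[0,0,0],[0,0,0],[0,0,0],[0,0,0]]}'
python3 - <<'E'
from h import *
s=readout.read_state();print(s["qpos"].round(2),togo([434,-310,30],[np.pi,np.radians(14),np.pi/2]))
im=snap("wrist","w10");b=R.from_euler('z',np.pi/2)
print(optics.boxes_of("wrist","rib")[:1],optics.boxes_of("wrist","pencil_box")[:1],optics.boxes_of("wrist","fence")[:1])
# rib top expected
print("rib",proj(im,[[439.2-28,-203-7,46],[439.2+28,-203-7,46],[439.2+28,-196,46],[411,-196,46]]).round().tolist())
tip=s["eef_pos"]-RT(s).apply([0,0,40]);print("box end",proj(im,tip+b.apply([[77,31,18],[77,-31,18]])).round().tolist(),tip)
sc=snap("scene","s10");print(optics.boxes_of("scene","pencil_box")[:1])
c=proj(sc,tip+b.apply([[x,y,z] for x in(-128,77) for y in(31,-31) for z in(-24,18)]));print(c.min(0),c.max(0))
E
```

```text
clock: 31.82
eef_pos: [429.4, -308.7, 118.4]
tool_rot: [-3.136, 0.242, 1.574]
force: [-0.3, -0.1, -1.9]
width: 61.0
gripper_force: 67.0
[ 1.03  0.72 -0.97  2.05  1.1   0.95 -0.6 ] (array([0.199, 0.051, 0.861]), array([-0.0015, -0.0008,  0.001 ]))
[{'rect': [251.6, 0.0, 102.0, 82.6], 'score': 0.62}] [{'rect': [168.4, 76.6, 225.4, 302.6], 'score': 0.93}] [{'rect': [372.6, 196.9, 47.7, 93.1], 'score': 0.91}]
rib [[248.0, 25.0], [348.0, 26.0], [350.0, -3.0], [247.0, -4.0]]
box end [[162.0, 95.0], [396.0, 96.0]] [ 429.57083358 -299.13731445  157.2146725 ]
[{'rect': [317.1, 156.0, 44.8, 26.2], 'score': 0.71}]
[314.4931696  153.69013974] [369.86256704 184.11858425]
```

```bash
python3 -m jog '{"claw":[0,0,0,0,0,0],"xyz":[[0.05,0.05,0.22],[0.07,0,0.3],[0.06,0,0.25],[0.02,0,0.09],[0.02,0,0.08],[0,0,0]],"twist":[[0,0,0],[0,0,0],[0,0,0],[0,0,0],[0,0,0],[0,0,0]]}'
python3 -m jog '{"claw":[0,0,0,0],"xyz":[[0.02,0,0.08],[0.01,0,0.03],[0.005,0,0.02],[0,0,0]],"twist":[[0,0,0],[0,0,0],[0,0,0],[0,0,0]]}'
```

```text
clock: 32.88
eef_pos: [436.6, -311.3, 24.3]
tool_rot: [3.141, 0.245, 1.573]
force: [-0.0, -0.5, -2.4]
width: 60.7
gripper_force: 67.0
clock: 33.38
eef_pos: [436.3, -310.8, 10.4]
tool_rot: [-3.141, 0.244, 1.573]
force: [0.2, 0.6, -2.9]
width: 61.0
gripper_force: 67.1
```

```bash
python3 -m jog '{"claw":[0,0,0,0],"xyz":[[0.01,0,0.03],[0.005,0,0.02],[0,0,0],[0,0,0]],"twist":[[0,0,0],[0,0,0],[0,0,0],[0,0,0]]}'
python3 -m jog '{"claw":[0,0,0,0],"xyz":[[0.005,0,0.02],[0.005,0,0.01],[0,0,0],[0,0,0]],"twist":[[0,0,0],[0,0,0],[0,0,0],[0,0,0]]}'; python3 -c "
from h import *
s=readout.read_state();print(s['force'],s['torque'],s['eef_pos'])"
```

```text
clock: 33.88
eef_pos: [436.4, -310.7, 5.3]
tool_rot: [-3.141, 0.244, 1.573]
force: [-0.5, 0.2, -2.7]
width: 60.8
gripper_force: 67.1
clock: 34.38
eef_pos: [436.5, -310.8, 4.0]
tool_rot: [3.141, 0.247, 1.573]
force: [-4.0, 2.5, 14.3]
width: 60.8
gripper_force: 69.2
[-4.00456094  2.46271189 14.320895  ] [ 0.11826366  0.5876784  -0.3190262 ] [ 436.53077018 -310.82238285    4.03996869]
```

```bash
python3 -m jog '{"claw":[0.8,0.85,0.85,0.85,0.85,0.85,0.85,0.85],"xyz":[[0,0,0],[0,0,0],[0,0,0],[0,0,-0.2],[0,0,-0.4],[0,0,-0.4],[0,0,-0.3],[0,0,0]],"twist":[[0,0,0],[0,0,0],[0,0,0],[0,0,0],[0,0,0],[0,0,0],[0,0,0],[0,0,0]]}'
python3 - <<'E'
from h import *
s=readout.read_state();print(s["force"],s["qpos"].round(2))
im=snap("wrist","w11");sc=snap("scene");t=snap("top","t11")
for c in("wrist","scene","top"):
    print(c,[(l,[(np.round(b["rect"]).tolist(),round(b["score"],2)) for b in optics.boxes_of(c,l)[:1]]) for l in("pencil_box","rib","fence")])
B=np.array([436.5,-326,18])
def bx(B): return B+np.array([[x,y,z] for x in(-31,31) for y in(-103,102) for z in(0,42)])
for n,I in(("w",im),("s",sc),("t",t)):
    c=proj(I,bx(B));print(n,c.min(0).round(),c.max(0).round())
print(proj(im,B+[[-31,-103,42],[-31,102,42],[31,102,42],[31,-103,42]]).round().tolist())
g=im["color"].astype(int).sum(2)//3
for row in (150,180,210,240,270): print(row,[(i,int(g[row,i])) for i in range(170,400) if abs(g[row,i]-g[row,i-1])>22])
for c in (270,300): print(c,[(i,int(g[i,c])) for i in range(1,330) if abs(g[i,c]-g[i-1,c])>22])
E
```

```text
clock: 35.38
eef_pos: [437.9, -278.8, 130.2]
tool_rot: [3.138, 0.246, 1.573]
force: [-1.0, -0.3, -1.0]
width: 72.4
gripper_force: 0.0
[-1.00726256 -0.28530121 -1.04190522] [ 0.98  0.69 -0.98  2.06  1.07  0.96 -0.65]
wrist [('pencil_box', [([231.0, 99.0, 96.0, 241.0], 0.97)]), ('rib', [([242.0, 31.0, 88.0, 68.0], 0.61)]), ('fence', [([321.0, 156.0, 75.0, 214.0], 0.7)])]
scene [('pencil_box', [([314.0, 182.0, 46.0, 29.0], 0.59)]), ('rib', [([308.0, 203.0, 17.0, 16.0], 0.56)]), ('fence', [([325.0, 172.0, 18.0, 21.0], 0.65)])]
top [('pencil_box', [([316.0, 220.0, 59.0, 13.0], 0.49)]), ('rib', [([303.0, 216.0, 18.0, 16.0], 0.54)]), ('fence', [([351.0, 205.0, 26.0, 15.0], 0.59)])]
w [227.  91.] [327. 336.]
s [312. 183.] [366. 215.]
t [316. 214.] [377. 240.]
[[243.0, 336.0], [227.0, 105.0], [327.0, 105.0], [312.0, 336.0]]
150 [(325, 144), (326, 172)]
180 [(232, 116), (233, 81), (327, 56), (331, 89), (332, 63), (333, 107), (334, 153), (347, 117), (349, 185), (397, 86), (398, 59), (399, 107)]
210 [(234, 116), (236, 149), (242, 92), (243, 140), (273, 139), (274, 83), (275, 53), (276, 109), (27
[... 710 characters left out ...]
326, 158), (336, 100), (337, 124), (338, 151), (339, 114), (340, 87), (345, 110), (346, 149), (347, 121), (348, 97), (357, 66), (358, 28), (364, 62), (365, 94), (370, 34), (384, 68)]
270 [(29, 99), (30, 191), (31, 72), (32, 36), (55, 127), (78, 51), (96, 89), (108, 137), (115, 90), (118, 152), (124, 97), (172, 158), (175, 97), (185, 162), (190, 135), (191, 49), (193, 141), (194, 165), (205, 107), (206, 52), (207, 111), (208, 163), (219, 120), (220, 62), (221, 130), (222, 182), (232, 150), (233, 61), (234, 108), (235, 182), (317, 139), (318, 114), (322, 152)]
300 [(29, 90), (30, 178), (31, 66), (32, 32), (55, 112), (78, 52), (96, 102), (108, 146), (115, 83), (118, 154), (148, 96), (190, 161)]
```

```bash
python3 -m jog '{"claw":[0,0,0,0,0,0,0,0],"xyz":[[0,0,0],[0,0,0],[-0.25,-0.3,0],[-0.22,-0.35,0],[0,0,0.3],[0,0,0.4],[0,0,0.25],[0,0,0]],"twist":[[0,0.039,0],[0,0.039,0],[0,0,0],[0,0,0],[0,0,0],[0,0,0],[0,0,0],[0,0,0]]}'
python3 - <<'E'
from h import *
s=readout.read_state();print(s["force"],s["qpos"].round(2),togo([385,-326,2],[np.pi,0,np.pi/2]))
E
```

```text
clock: 36.98
eef_pos: [370.3, -325.4, 32.0]
tool_rot: [-3.139, -0.003, 1.574]
force: [0.7, 0.3, 0.7]
width: -0.3
gripper_force: 0.0
[0.6794035  0.25407779 0.74291721] [ 1.26  0.89 -0.95  2.07  1.07  0.8  -0.37] (array([-0.007,  0.148,  0.299]), array([-0.0009, -0.0008,  0.0009]))
```

```bash
python3 -m jog '{"claw":[0,0,0,0,0,0],"xyz":[[0,0,0.3],[0,0.1,0],[0,0.06,0],[0,0.03,0],[0,0.03,0],[0,0,0]],"twist":[[0,0,0],[0,0,0],[0,0,0],[0,0,0],[0,0,0],[0,0,0]]}'
python3 -m jog '{"claw":[0,0,0,0,0],"xyz":[[0,0.02,0],[0,0.02,0],[0,0.02,0],[0,0.02,0],[0,0,0]],"twist":[[0,0,0],[0,0,0],[0,0,0],[0,0,0],[0,0,0]]}'
```

```text
clock: 37.72
eef_pos: [392.4, -326.3, 3.5]
tool_rot: [-3.14, 0.0, 1.573]
force: [-3.3, -0.2, 2.7]
width: 0.2
gripper_force: 2.0
clock: 38.35
eef_pos: [399.1, -326.4, 3.1]
tool_rot: [-3.137, 0.0, 1.572]
force: [-7.6, 0.0, 6.8]
width: -0.3
gripper_force: 4.1
```

```bash
python3 -m jog '{"claw":[0,0,0],"xyz":[[0,0.01,0],[0,0.01,0],[0,0,0]],"twist":[[0,0,0],[0,0,0],[0,0,0]]}'
python3 -m jog '{"claw":[0,0,0],"xyz":[[0,0.01,0],[0,0.01,0],[0,0,0]],"twist":[[0,0,0],[0,0,0],[0,0,0]]}'
python3 - <<'E'
from h import *
im=snap("wrist");s=readout.read_state();print(s["eef_pos"],s["force"])
g=im["color"].astype(int).sum(2)//3
print(optics.boxes_of("wrist","pencil_box")[:1],optics.boxes_of("wrist","rib")[:1])
B=np.array([446,-323,18]);print(proj(im,B+[[-31,102,42],[31,102,42],[-31,0,42],[31,0,42]]).round().tolist(),"fence",proj(im,[[477,-271,38],[477,-310,38]]).round().tolist())
for row in (120,180): print(row,[(i,int(g[row,i])) for i in range(250,500) if abs(g[row,i]-g[row,i-1])>22])
E
```

```text
clock: 38.72
eef_pos: [399.2, -326.6, 3.1]
tool_rot: [-3.134, 0.001, 1.572]
force: [-12.0, -0.3, 9.6]
width: 0.2
gripper_force: 6.1
clock: 39.1
eef_pos: [399.5, -327.1, 3.0]
tool_rot: [-3.131, 0.002, 1.571]
force: [-15.2, -0.6, 14.1]
width: -0.2
gripper_force: 7.8
[ 399.46752337 -327.06541408    3.0111707 ] [-15.34262267  -1.08652831  13.51513532]
[{'rect': [311.8, 0.1, 230.0, 381.1], 'score': 0.82}] [{'rect': [303.6, 1.5, 22.8, 145.3], 'score': 0.71}]
[[331.0, -31.0], [547.0, -32.0], [320.0, 289.0], [491.0, 290.0]] fence [[480.0, 140.0], [466.0, 236.0]]
120 [(296, 110), (304, 35), (323, 94), (324, 137), (338, 123), (496, 88)]
180 [(296, 126), (312, 66), (321, 95), (322, 138), (385, 117), (386, 48), (389, 75), (390, 162), (486, 97), (487, 74), (493, 135)]
```

```bash
python3 -m jog '{"claw":[0,0,0,0,0,0,0,0],"xyz":[[0,-0.15,0],[0,-0.1,-0.2],[0,0,-0.4],[-0.45,0,0],[-0.45,0.2,0],[-0.34,0.3,0],[0,0,0],[0,0,0]],"twist":[[0,0,0],[0,0,0],[0,0,0],[0,0,0],[0,0,0],[0,0,0],[0,0,0],[0,0,0]]}'
python3 - <<'E'
from h import *
im=snap("wrist","w12");s=readout.read_state();print(s["force"],togo([444,-451,2],[np.pi,0,np.pi/2]),s["qpos"].round(2))
print(optics.boxes_of("wrist","pencil_box")[:1],optics.boxes_of("top","pencil_box")[:1])
B=np.array([446,-323,18]);print(proj(im,B+[[-31,-103,42],[31,-103,42],[-31,0,42],[31,0,42]]).round().tolist())
g=im["color"].astype(int).sum(2)//3
for c in (290,330):print(c,[(i,int(g[i,c])) for i in range(1,400) if abs(g[i,c]-g[i-1,c])>25])
for r in (60,120):print(r,[(i,int(g[r,i])) for i in range(180,450) if abs(g[r,i]-g[r,i-1])>25])
E
```

```text
clock: 40.25
eef_pos: [431.1, -449.0, 62.9]
tool_rot: [3.141, -0.001, 1.574]
force: [-0.9, 0.2, -0.8]
width: 0.3
gripper_force: 0.0
[-0.46213296  0.23229256  0.51251152] (array([-0.024,  0.134,  0.61 ]), array([-0.    , -0.0004,  0.0013])) [ 1.31  0.97 -0.99  1.7   0.94  1.03 -0.02]
[{'rect': [245.1, 3.3, 133.5, 207.9], 'score': 0.65}] [{'rect': [316.4, 220.4, 59.4, 13.0], 'score': 0.49}]
[[248.0, 199.0], [369.0, 200.0], [244.0, -30.0], [385.0, -29.0]]
290 [(210, 84), (241, 145), (249, 87), (295, 56), (296, 26)]
330 [(248, 79), (249, 48), (262, 93), (269, 181), (270, 219), (280, 153), (283, 200), (307, 103), (308, 32)]
60 [(237, 143), (244, 158), (254, 140), (255, 175), (363, 131), (367, 156), (368, 183), (377, 120), (378, 187), (388, 107), (389, 75), (390, 106), (395, 94), (406, 111), (407, 148), (410, 110), (429, 37), (446, 77)]
120 [(242, 142), (255, 134), (256, 175), (359, 135), (362, 72), (363, 151), (364, 180), (383, 121), (384, 69), (386, 121), (390, 96), (401, 119), (402, 152), (404, 125), (426, 34), (436, 97)]
```

```bash
python3 -m jog '{"claw":[0,0,0,0,0],"xyz":[[-0.03,0.13,0],[0,0,0.3],[0,0,0.3],[0,0,0],[0,0,0]],"twist":[[0,0,0.0013],[0,0,0],[0,0,0],[0,0,0],[0,0,0]]}'
python3 -m jog '{"claw":[0,0,0,0,0,0],"xyz":[[0.02,0,0],[0.02,0,0],[0.02,0,0],[0.02,0,0],[0.02,0,0],[0,0,0]],"twist":[[0,0,0],[0,0,0],[0,0,0],[0,0,0],[0,0,0],[0,0,0]]}'
```

```text
clock: 41.02
eef_pos: [445.0, -452.9, 4.3]
tool_rot: [3.14, -0.0, 1.57]
force: [0.4, -0.6, 0.6]
width: -0.1
gripper_force: 0.0
clock: 41.78
eef_pos: [443.7, -442.7, 3.2]
tool_rot: [-3.141, -0.001, 1.569]
force: [-0.6, 0.5, 0.3]
width: 0.3
gripper_force: 0.0
```

```bash
python3 -m jog '{"claw":[0,0,0,0,0],"xyz":[[0.02,0,0],[0.02,0,0],[0.02,0,0],[0.01,0,0],[0,0,0]],"twist":[[0,0,0],[0,0,0],[0,0,0],[0,0,0],[0,0,0]]}'
python3 -m jog '{"claw":[0,0,0,0],"xyz":[[0.015,0,0],[0.015,0,0],[0.01,0,0],[0,0,0]],"twist":[[0,0,0],[0,0,0],[0,0,0],[0,0,0]]}'
```

```text
clock: 42.4
eef_pos: [443.7, -435.6, 3.2]
tool_rot: [-3.141, -0.001, 1.569]
force: [0.1, -0.3, -0.7]
width: -0.3
gripper_force: 0.4
clock: 42.9
eef_pos: [443.7, -431.5, 3.2]
tool_rot: [-3.141, -0.001, 1.569]
force: [0.6, -1.6, -0.6]
width: 0.1
gripper_force: 0.3
```

```bash
python3 -m jog '{"claw":[0,0,0,0],"xyz":[[0.015,0,0],[0.015,0,0],[0.01,0,0],[0,0,0]],"twist":[[0,0,0],[0,0,0],[0,0,0],[0,0,0]]}'
python3 -m jog '{"claw":[0,0,0,0],"xyz":[[0.01,0,0],[0.01,0,0],[0.01,0,0],[0,0,0]],"twist":[[0,0,0],[0,0,0],[0,0,0],[0,0,0]]}'
```

```text
clock: 43.4
eef_pos: [443.7, -427.6, 3.2]
tool_rot: [-3.141, -0.001, 1.569]
force: [-0.1, -1.7, -0.6]
width: -0.0
gripper_force: 0.4
clock: 43.9
eef_pos: [443.7, -424.9, 3.2]
tool_rot: [-3.141, -0.0, 1.569]
force: [0.5, -1.4, 0.3]
width: 0.2
gripper_force: 0.8
```

```bash
python3 -m jog '{"claw":[0,0,0],"xyz":[[0.01,0,0],[0.01,0,0],[0,0,0]],"twist":[[0,0,0],[0,0,0],[0,0,0]]}'
python3 -m jog '{"claw":[0,0,0],"xyz":[[0.01,0,0],[0.01,0,0],[0,0,0]],"twist":[[0,0,0],[0,0,0],[0,0,0]]}'
```

```text
clock: 44.28
eef_pos: [443.8, -423.6, 3.3]
tool_rot: [-3.142, 0.0, 1.569]
force: [0.1, -3.5, -1.8]
width: 0.3
gripper_force: 2.0
clock: 44.65
eef_pos: [443.9, -423.5, 3.6]
tool_rot: [3.141, 0.003, 1.568]
force: [-0.1, -7.9, -0.5]
width: 0.4
gripper_force: 3.7
```

```bash
python3 -m jog '{"claw":[0,0,0,0,0,0,0,0,0,0,0,0],"xyz":[[0.02,0,0],[0,0,0],[-0.15,0,0],[-0.12,0,0],[0,0,-0.3],[0,0,-0.4],[0,-0.35,0],[0.25,-0.35,0],[0.45,-0.02,0],[0.45,0,0],[0,0,0],[0,0,0]],"twist":[[0,0,0],[0,0,0],[0,0,0],[0,0,0],[0,0,0],[0,0,0],[0,0,0],[0,0,0],[0,0,0],[0,0,0],[0,0,0],[0,0,0]]}'
python3 - <<'E'
from h import *
s=readout.read_state();print(s["force"],togo([375,-316,3],[np.pi,0,np.pi/2]))
E
```

```text
clock: 46.15
eef_pos: [372.1, -331.3, 73.3]
tool_rot: [-3.141, -0.001, 1.569]
force: [-0.2, -0.9, -0.1]
width: 0.2
gripper_force: 0.0
[-0.18883658 -0.86045066 -0.09261752] (array([0.153, 0.029, 0.703]), array([-0.0001, -0.0002, -0.0006]))
```

Second gentle push towards the fence, at the box's middle.

```bash
python3 -m jog '{"claw":[0,0,0,0,0,0,0,0,0],"xyz":[[0.15,0.03,0],[0,0,0.35],[0,0,0.35],[0,0.12,0],[0,0.04,0],[0,0.03,0],[0,0.02,0],[0,0.02,0],[0,0,0]],"twist":[[0,0,0],[0,0,0],[0,0,0],[0,0,0],[0,0,0],[0,0,0],[0,0,0],[0,0,0],[0,0,0]]}'
python3 -m jog '{"claw":[0,0,0],"xyz":[[0,0.015,0],[0,0.015,0],[0,0,0]],"twist":[[0,0,0],[0,0,0],[0,0,0]]}'
```

```text
clock: 47.28
eef_pos: [398.0, -315.9, 3.5]
tool_rot: [-3.142, -0.0, 1.569]
force: [0.1, 0.1, 0.3]
width: 0.1
gripper_force: 0.0
clock: 47.65
eef_pos: [399.9, -315.8, 3.2]
tool_rot: [-3.139, -0.0, 1.569]
force: [-2.6, 0.5, 1.6]
width: 0.1
gripper_force: 1.6
```

```bash
python3 -m jog '{"claw":[0,0,0],"xyz":[[0,0.015,0],[0,0.015,0],[0,0,0]],"twist":[[0,0,0],[0,0,0],[0,0,0]]}'
python3 -m jog '{"claw":[0,0,0,0,0,0,0,0,0],"xyz":[[0,-0.15,0],[0,-0.1,0],[0,0,-0.4],[0,0,-0.5],[0.2,0.25,-0.4],[0.2,0.3,-0.3],[0,0.2,0],[0,0,0],[0,0,0]],"twist":[[0,0,0],[0,0,0],[0,0,0],[0,0,0],[0,0,0],[0,0,0],[0,0,0],[0,0,0],[0,0,0]]}'
python3 - <<'E'
from h import *
im=snap("wrist","w13");s=readout.read_state();print(s["eef_pos"],s["force"])
J=np.array([445.2,-313.1,0])
print(optics.boxes_of("wrist","pencil_box")[:1],optics.boxes_of("wrist","rib")[:1],optics.boxes_of("wrist","stop_block")[:1])
print("box",proj(im,J+[[-31,102.5,60],[31,102.5,60],[-31,0,60],[31,0,60]]).round(1).tolist())
print("rib",proj(im,J+[[-34,103,46],[22,103,46],[22,117,46],[-34,117,46]]).round(1).tolist())
g=im["color"].astype(int).sum(2)//3;h=cv2.cvtColor(im["color"],cv2.COLOR_RGB2HSV)
for c in (240,260,300):print(c,[(i,int(g[i,c]),int(h[i,c,0]),int(h[i,c,1])) for i in range(1,300) if abs(g[i,c]-g[i-1,c])>22])
for r in (120,150,200,230,260):print(r,[(i,int(g[r,i])) for i in range(180,430) if abs(g[r,i]-g[r,i-1])>22])
u=orange(im);print(u.min(0),u.max(0))
for c in("gold_cup","putty_tub","card_deck"):
    b=optics.boxes_of("top",c);print(c,b[:1])
E
```

```text
clock: 48.02
eef_pos: [399.7, -315.9, 3.0]
tool_rot: [-3.134, 0.0, 1.568]
force: [-9.1, 0.6, 8.5]
width: -0.0
gripper_force: 4.9
clock: 49.15
eef_pos: [452.8, -276.2, 162.7]
tool_rot: [-3.14, -0.001, 1.569]
force: [0.5, 0.2, 0.3]
width: 0.1
gripper_force: 0.0
[ 452.58055806 -276.29352873  162.60383929] [ 0.37847299 -0.55547684 -0.46304664]
[{'rect': [229.9, 110.1, 83.0, 184.3], 'score': 0.77}] [{'rect': [229.6, 79.2, 72.8, 34.8], 'score': 0.92}] [{'rect': [229.7, 80.2, 71.6, 31.0], 'score': 0.65}]
box [[228.4, 113.0], [311.0, 112.9], [233.4, 241.5], [308.4, 241.4]]
rib [[227.1, 112.3], [298.2, 112.2], [298.4, 93.5], [226.4, 93.6]]
240 [(80, 130, 17, 91), (81, 57, 9, 40), (93, 135, 13, 180), (97, 201, 12, 21), (106, 169, 16, 114), (110, 99, 12, 194), (111, 149, 17, 106), (112, 182, 19, 89), (117, 118, 17, 106), (118, 68, 17, 107), (119, 130, 17, 104), (120, 179, 18, 92), (173, 122, 16, 107), (207, 84, 16, 104), (268, 159, 17, 98), (294, 121, 18, 99), (295, 57, 15, 89), (296, 23, 165, 21)]
260 [(80, 111, 16, 94), (81, 55, 8, 34), (82, 78, 135, 6), (93, 138, 14, 178), (110, 88, 12, 194)
[... 1329 characters left out ...]
9, 87), (387, 107), (388, 163), (395, 134), (396, 68), (397, 21), (408, 55), (409, 84)]
260 [(182, 150), (195, 99), (210, 183), (235, 108), (236, 84), (248, 150), (264, 118), (265, 77), (277, 36), (285, 67), (297, 101), (298, 163), (301, 111), (302, 82), (303, 159), (308, 147), (317, 104), (318, 74), (319, 116), (320, 140), (321, 92), (326, 128), (328, 100), (337, 33), (339, 56), (340, 88), (359, 129), (368, 83), (386, 134), (387, 165), (411, 131), (412, 94), (415, 38), (428, 69)]
[229.  92.] [300. 110.]
gold_cup [{'rect': [357.3, 187.3, 23.5, 16.4], 'score': 0.58}]
putty_tub [{'rect': [386.7, 217.2, 21.3, 20.9], 'score': 0.69}]
card_deck [{'rect': [392.6, 244.6, 33.9, 21.1], 'score': 0.61}]
```

```bash
python3 -c "
from cell import order
print(order.finish_job())"
```

```text
the job is handed in; nothing more can be done
None
```

I handed the job in at about 49 s of the 72 s allowed; the hand-in gave no verdict. The stop block is turned half round and seated home, and the pencil box lies flat, flush against the fence and up against the rib, released. The gold cup, putty tub and card deck showed no clear movement in the last camera check.

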